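# Screw the lid onto a kitchen storage canister

## Robot

A 6-joint arm with a two-finger parallel gripper is mounted at the origin on the work surface. World frame = base frame: x ahead of the robot, y to its left, z up, the work surface at z = 0. Lengths are in m, angles in rad, forces in N, time in s.
With the tool pointing down it reaches from about 0.275 to 0.825 m from the base axis. Payload 5.2 kg.
Tool frame: the origin (TCP) lies between the finger pads; the fingertips stand 14 mm ahead of it and the grasp point (between the pads) lies 5 mm behind it; z points along the fingers, y is the direction in which the jaws open and shut (so a half turn about z gives the same grasp; the last joint's range is limited). The gripper opens to 93 mm and grips with 3 to 60 N. Pads are 15 mm wide; open, the fingers measure 128 mm over their backs; the gripper's body (75 mm by 188 mm) begins 65 mm behind the grasp point.
Start: joints at [0.96, 0.259, 1.535, -0, 1.348, -0.203], TCP at [0.218, 0.505, 0.233] pointing down, gripper open.
Joint ranges: [-3.14, 3.14], [-0.91, 2.08], [0.19, 2.58], [-1.22, 4.36], [0.22, 2.71], [-3.12, 3.12]. Speed limits (rad/s): [2.57, 2.57, 3.14, 3.14, 3.14, 3.14].

## Interface

Orientations are given as a unit quaternion [x, y, z, w].
In Python, from plant import arm, capture, camera_info, hand_in gives the robot as it stands.
- The arm moves only by the shell command python3 -m crank 'ROWS'. ROWS is JSON, a list of rows, each an object with "jaw": the opening, from 0 (shut) to 1 (fully open); "translation": the shift along the world's x, y, z in mm, a list of three; "delta_rot": the turn, a rotation vector about the world's x, y, z in rad, a list of three. A call has 1 to 8 rows; each row is the pose to reach, as a shift and turn from the pose commanded when the call began; what a row does not reach only later rows make up. A row lasts 1/12 s, in which the tool goes at most 41.7 mm and 7.16 degrees, less where a joint would pass 70% of its speed; a pose out of reach is approached as far as the arm can. A call with a gripper value outside its range is refused whole. The fingers move at their own pace and stop on an object; the grip force is fixed at half the most. Time passes only in rows, so rows that repeat a pose let the fingers close. It gives the time, the measured TCP pose, the force and the opening at its end, in the units of the state.
- arm.get_state(): the state, without advancing time (a new reading comes with each control period).
- capture(name): name is "scene" or "top" or "wrist"; returns the picture (384x512x3 uint8, red, green, blue); there is no depth.
- camera_info(name): a dict with "K" (3x3 intrinsics, pixels), "k1" (the pictures are not rectified: a ray, as slopes to the right and down, at radius r is drawn at 1 + k1 r^2 times it, then the intrinsics apply), "xyz" and "attitude" of the camera in the world. Camera axes: x right, y down, z forward; pixel columns grow to the right and rows downward; lengths in m; the calibration is good to about 2 mm. A picture is of the moment at which its call begins: read the wrist's pose just before it. camera_info takes no time and is no camera call; for the wrist camera it gives the pose at the moment of the call.
- hand_in(): hands the job in, once; it reports no verdict.
The state is a dict: "clock": time; "joint_pos": joint angles; "qvel": joint speeds; "joint_torque": joint torques, N m; "position": TCP position; "orientation": TCP orientation; "force": force on the tool from outside, world axes, zero at the start; "moment": the same for the moment, N m; "finger_gap": finger opening in m.
Only numpy, scipy, OpenCV 4.12 (cv2) and the standard library are available. Lean on these libraries where they do the work, as an engineer would, in place of code of your own. Each camera call takes 0.05 s, during which the arm holds its last target.

## Task

Pick up the blue lid by its yellow bar, set it level on the neck of the white canister and turn it gently backward (counter-clockwise from above) until it drops into the thread, then screw it forward (clockwise) until it is fully home, and let go. Feel your way and never force or cross-thread it. Leave the bowl, the bottle and the spice jar standing where they are.

Things in the scene. Friction and masses are not known exactly. Their poses are not given: they have to be found in the camera images.
- lid: Loose blue round screw lid, 64 mm across, about 0.12 kg, open side down. Origin: centre of its lower rim, z up. Skirt inside 56 mm across and 21 mm deep; top face 25 mm above the origin, with a yellow grip bar on it.
- lid_bar (a point): Centre of the lid's yellow grip bar, 38 mm above the lid's origin; axes are the lid's. The bar is 46 mm long along x, 14 mm wide along y, 26 mm tall (25 to 51 mm above the lid's origin).
- lid_lugs (a point): On the lid's axis, 2.4 mm above its origin, at the height of the undersides of its four inner lugs. They lie at 45, 135, 225 and 315 degrees from the lid's x, each 10 degrees wide and 2.6 mm thick, 45 mm between opposite tips.
- canister: White canister, 92 mm across, bolted upright in a stand with a 150 mm square foot plate; it does not move or turn. Origin: centre of the underside of the plate, z up. The neck is on its axis. How the thread on the neck is turned about the axis differs every time and is NOT given by this or any pose: it must be found by feel (or seen).
- mouth (a point): Centre of the neck at the height of its flat thread lands (52 mm across), 115 mm above the canister's origin. The inner tube is 42 mm across, with a cone rising to 6 mm above this point. Going clockwise, each quarter turn has a 6 degree upright stop rising 2.5 mm above the lands, a 20 degree gap, a 64 degree land. Turned clockwise on top of the lands, the lugs jam on the stops.
- thread (a point): On the axis, 6.2 mm below mouth: floor of the gaps. Lugs on the lands: lid origin about 4 mm above this point (2.5 mm more on the stops). Turned counter-clockwise to the gaps the lid, if slackly held, drops 6 mm by its weight and the lugs meet the stops. It may hang askew, one side in: slacken the grip to level it, else lift it off and set it on again; turned forward askew it cross-threads.
- home (a point): On the neck's axis, 13 mm below the mouth point: about where the lid's origin is when fully home. From the gaps, 65 to 74 degrees clockwise takes the lugs down under the lands until they meet the stops here and turning becomes stiff. Lid against canister must stay below 40 N (about 1 N m of turning): stop when the turning moment reaches 0.2 to 0.3 N m.
- bowl: Loose bystander: steel bowl, 120 mm across, 50 mm tall. Origin: centre of its underside.
- bottle: Loose bystander: red plastic bottle with a white cap, 56 mm across, 160 mm tall. Origin: centre of its underside.
- spice: Loose bystander: amber glass spice jar with a steel cap, 52 mm across, 80 mm tall. Origin: centre of its underside.
There are look-alikes about, which are no part of the job. Of the things like the lid, leave any that is turquoise; of the rest the smaller one is meant.

How it is judged:
On the way, in this order (a step that is already met when the one before it is completed fails the run):
1. the lid is picked up off the worktop (height (world z) of lid above 0.03 m), for 0.2 s.
2. the lid has dropped level into the thread (z of lid in the frame of mouth below -0.0065 m and horizontal distance between lid and mouth below 0.004 m and angle between lid's own z axis and vertical below 0.08 rad), for 0.2 s.
At the end, for the whole second after the job is handed in: The lid is screwed fully home: its origin at least 12 mm below the mouth point, within 4 mm of the neck's axis, tilted less than 0.06 rad, at rest and released (z of lid in the frame of mouth below -0.012 m and horizontal distance between lid and mouth below 0.004 m and angle between lid's own z axis and vertical below 0.06 rad and linear speed of lid below 0.02 m/s and contact force between the fingers and lid below 0.05 N); the robot touches nothing.
It fails at once if the lid is forced: more than 40 N between lid and canister (contact force between lid and canister above 40 N).
It fails at once if the bowl is moved more than 20 mm (distance of bowl from where it was at the start of the episode above 0.02 m).
It fails at once if the bottle is moved more than 20 mm (distance of bottle from where it was at the start of the episode above 0.02 m).
It fails at once if the spice jar is moved more than 20 mm (distance of spice from where it was at the start of the episode above 0.02 m).
It also fails if it takes over 72 s, if anything falls off the work surface, if the arm or the gripper's body presses on something with over 40 N, if the wrist force passes 120 N, or if a joint passes its speed limit or range.

## Working session

There is one attempt and no reset: what is moved stays moved. The work goes in short steps, Python scripts to look and compute and a shell command to move; the robot and the scene stay as the last step left them, time stands still between calls to the robot, and variables do not carry over. Pictures are saved under pics/ and viewed, and the job is handed in when it is done.

```bash
mkdir -p pics; ls
cat > h.py <<'E'
import numpy as np, cv2
from scipy.spatial.transform import Rotation as R
from plant import arm, capture, camera_info, hand_in
def shot(n,f):
    ci=camera_info(n); im=capture(n); cv2.imwrite('pics/'+f+'.png',im[:,:,::-1]); np.save('pics/'+f+'.npy',im)
    import pickle; pickle.dump(ci,open('pics/'+f+'.pkl','wb')); return im,ci
def load(f):
    import pickle; return np.load('pics/'+f+'.npy'),pickle.load(open('pics/'+f+'.pkl','rb'))
def rot(ci):
    a=np.array(ci['attitude'],float)
    return R.from_quat(a).as_matrix() if a.size==4 else a
def ray(ci,u,v):
    K=np.array(ci['K']); d=np.array([(u-K[0,2])/K[0,0],(v-K[1,2])/K[1,1]]); s=d.copy()
    for _ in range(20): s=d/(1+ci['k1']*(s@s))
    w=rot(ci)@np.array([s[0],s[1],1]); return np.array(ci['xyz']),w
def onz(ci,u,v,z):
    o,w=ray(ci,u,v); return o+w*(z-o[2])/w[2]
def proj(ci,p):
    c=rot(ci).T@(np.array(p)-np.array(ci['xyz'])); s=c[:2]/c[2]; s=s*(1+ci['k1']*(s@s)); K=np.array(ci['K'])
    return np.array([K[0,0]*s[0]+K[0,2],K[1,1]*s[1]+K[1,2]])
def st():
    s=arm.get_state(); print({k:np.round(s[k],4).tolist() for k in s}); return s
E
python3 - <<'E'
from h import *
st()
for n in ['scene','top','wrist']:
    im,ci=shot(n,n+'0'); print(n,ci)
E
```

```text
pics
{'clock': 0.0, 'joint_pos': [0.9602, 0.2594, 1.5361, -0.0, 1.348, -0.2028], 'qvel': [0.0001, 0.0007, -0.0009, -0.0017, 0.0005, -0.0005], 'joint_torque': [0.0, -43.7315, -28.3996, 0.072, 0.0416, -0.0002], 'position': [0.2178, 0.5045, 0.2318], 'orientation': [0.2025, 0.9793, -0.0008, -0.0004], 'force': [-0.4478, 1.0736, 0.2719], 'moment': [-0.0166, -0.021, -0.0115], 'finger_gap': 0.0928}
scene {'K': array([[401.40650766,   0.        , 255.40363273],
       [  0.        , 401.40650766, 186.45670609],
       [  0.        ,   0.        ,   1.        ]]), 'k1': 0.037746604534228435, 'xyz': array([ 1.35997201, -0.07651947,  0.87073649]), 'attitude': array([ 0.67541662,  0.61487408, -0.27040179, -0.30434377])}
top {'K': array([[429.47671869,   0.        , 250.51968472],
       [  0.        , 429.47671869, 191.52169191],
       [  0.        ,   0.        ,   1.        ]]), 'k1': -0.10031627243753151, 'xyz': array([ 0.27369777, -0.01443589,  1.47606712]), 'attitude': array([ 0.70814591, -0.69952788,  0.06342795, -0.07188191])}
wrist {'K': array([[287.38965951,   0.        , 255.59696285],
       [  0.        , 287.38965951, 193.47629312],
       [  0.        ,   0.        ,   1.        ]]), 'k1': 0.005444616546047969, 'xyz': array([0.15066787, 0.53493462, 0.38407796]), 'attitude': array([0.8276666 , 0.54454451, 0.07373706, 0.11402689])}
```

View pics/scene0.png

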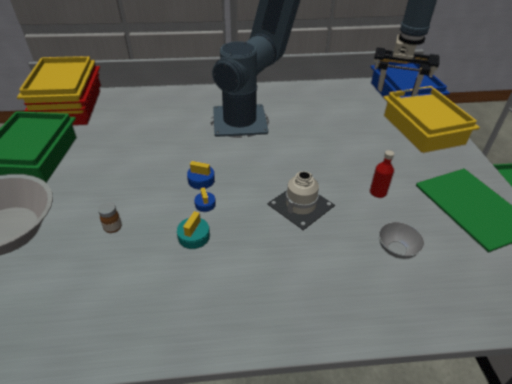

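View pics/top0.png

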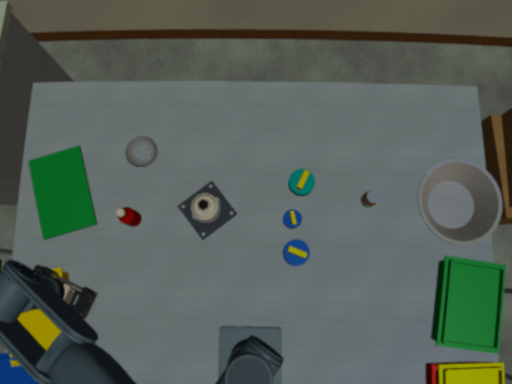

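View pics/wrist0.png

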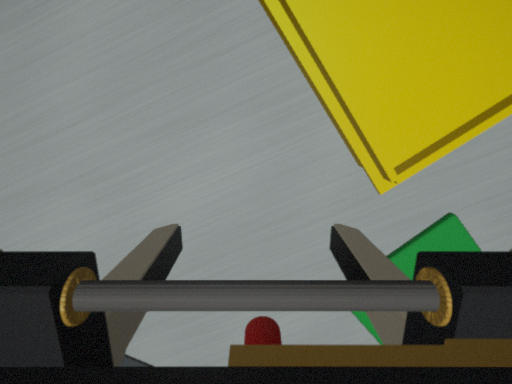

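Lid candidates in the top view are turquoise at (301,182), small blue at (292,218) and large blue at (296,252). In the scene view they are at (193,232), (205,201) and (201,176). The turquoise one is excluded, so the smaller blue one at top (292,218) is meant. I'll check it in a crop and measure it.

Run:
```python
from h import *
im,ci=load('top0')
cr=im[150:280,160:330]; cv2.imwrite('pics/crop0.png',cv2.resize(cr[:,:,::-1],None,fx=4.6,fy=4.6,interpolation=cv2.INTER_CUBIC))
def lidmeas(im,ci,box,h=0.025):
    x0,y0,x1,y1=box
    hsv=cv2.cvtColor(im,cv2.COLOR_RGB2HSV)
    for name,lo,hi,z in [('blue',(105,120,40),(130,255,255),h),('turq',(80,100,40),(100,255,255),h),('yellow',(20,120,80),(35,255,255),h+.026)]:
        m=cv2.inRange(hsv,lo,hi); mm=np.zeros_like(m); mm[y0:y1,x0:x1]=m[y0:y1,x0:x1]
        for c in cv2.findContours(mm,cv2.RETR_EXTERNAL,cv2.CHAIN_APPROX_NONE)[0]:
            if cv2.contourArea(c)<25: continue
            r=cv2.minAreaRect(c); P=[onz(ci,*p,z) for p in cv2.boxPoints(r)]
            C=onz(ci,*r[0],z); e=[P[1]-P[0],P[2]-P[1]]
            l=max(e,key=lambda q:np.linalg.norm(q))
            print(name,np.round(r[0],1),np.round(C,4),'sizes',np.round([np.linalg.norm(q) for q in e],4),'longdir deg',np.round(np.degrees(np.arctan2(l[1],l[0])),1))
lidmeas(im,ci,(270,160,330,280))
# plate
hsv=cv2.cvtColor(im,cv2.COLOR_RGB2HSV)
m=np.zeros(im.shape[:2],np.uint8); m[170:250,165:250]=(hsv[170:250,165:250,2]<110)*255
c=max(cv2.findContours(m,cv2.RETR_EXTERNAL,cv2.CHAIN_APPROX_NONE)[0],key=cv2.contourArea)
r=cv2.minAreaRect(c);print('plate',r); P=[onz(ci,*p,0.008) for p in cv2.boxPoints(r)];print(np.round(P,4),np.mean(P,0))
for n,uv,z in [('bowl',(141,151),.05),('bottlecap',(123,213),.16),('spice',(373,198),.08)]: print(n,onz(ci,*uv,z))
for n in ['scene0']:
    im,ci=load(n)
cv2.imwrite('pics/crop1.png',cv2.resize(im[150:260,165:345][:,:,::-1],None,fx=4.4,fy=4.4,interpolation=cv2.INTER_CUBIC))
```

```text
blue [296. 252.] [ 0.3501 -0.1505  0.025 ] sizes [0.0862 0.0851] longdir deg -44.8
blue [292.  218.5] [ 0.4633 -0.1375  0.025 ] sizes [0.0615 0.0583] longdir deg -89.4
turq [301.1 182.3] [ 0.5896 -0.1695  0.025 ] sizes [0.0908 0.0884] longdir deg -26.1
yellow [296.9 251.7] [ 0.3498 -0.1512  0.051 ] sizes [0.0178 0.061 ] longdir deg -111.3
yellow [292.7 217.3] [ 0.4638 -0.1376  0.051 ] sizes [0.0128 0.0441] longdir deg -167.8
yellow [302.5 179. ] [ 0.5955 -0.1716  0.051 ] sizes [0.0673 0.0183] longdir deg -26.3
plate ((207.0946044921875, 213.93243408203125), (75.78793334960938, 71.51356506347656), 9.462322235107422)
[[0.3754 0.3    0.008 ]
 [0.6241 0.2706 0.008 ]
 [0.582  0.006  0.008 ]
 [0.3371 0.0426 0.008 ]] [0.47967374 0.15479905 0.008     ]
bowl [0.68976746 0.38784096 0.05      ]
bottlecap [0.45601254 0.40137365 0.16      ]
spice [ 0.52713419 -0.40265841  0.08      ]
```

View pics/crop0.png

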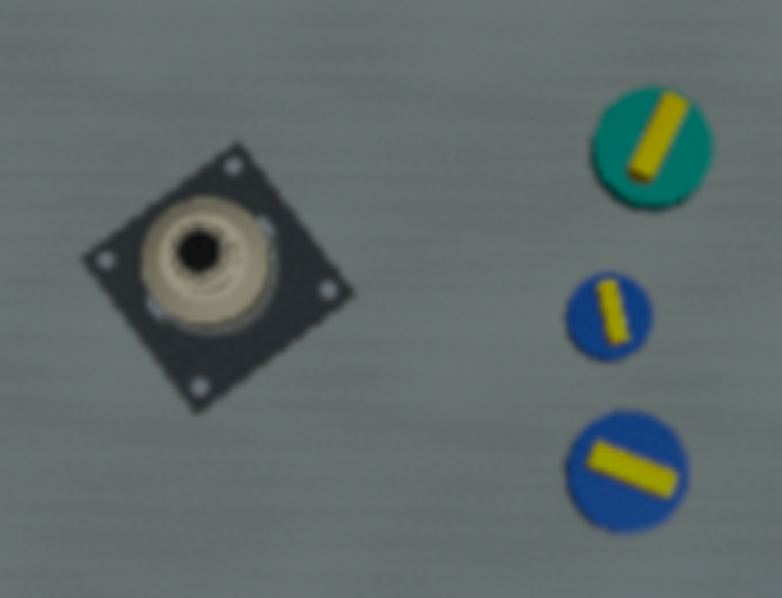

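View pics/crop1.png

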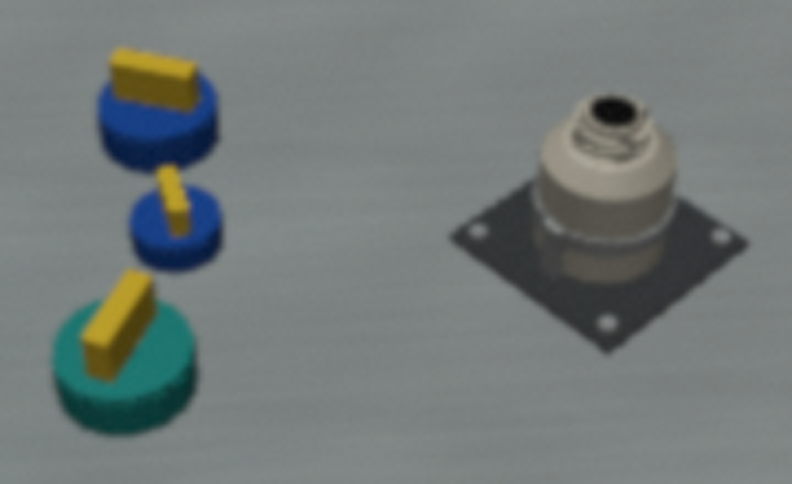

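The crop confirms the choice: the small blue lid at crop (608,316), with the bar along about 12° world. Its 60 mm diameter and 44×13 mm bar fit the description. The canister lies on the way to it, so I'll look down into the neck first. Before that I need the wrist camera geometry.

Run:
```python
from h import *
im,ci=load('wrist0'); s=arm.get_state()
T=R.from_quat(s['orientation']).as_matrix(); p=np.array(s['position'])
print('cam in tool',T.T@(np.array(ci['xyz'])-p)); print('cam axes in tool\n',np.round(T.T@rot(ci),3)); print('tool in world\n',np.round(T,3))
print('TCP px',proj(ci,p))
for d in (0.05,.1,.15): print(d,proj(ci,p+T@[0,0,d]))
# canister from bolts & hole
im,ci=load('top0')
b=[(233,165),(106,260),(200,386),(328,290)]
B=np.array([onz(ci,160+u/4.6,150+v/4.6,.009) for u,v in b]);print(np.round(B,4),B.mean(0), [np.linalg.norm(B[i]-B[(i+1)%4]) for i in range(4)])
print('hole',onz(ci,160+200/4.6,150+250/4.6,.121))
im,ci=load('scene0')
print('hole scene',onz(ci,165+613/4.4,150+110/4.4,.121))
print('bar scene',onz(ci,165+165/4.4,150+172/4.4,.051),onz(ci,165+184/4.4,150+210/4.4,.051))
```

```text
cam in tool [ 0.07378261  0.00101624 -0.15203652]
cam axes in tool
 [[ 0.001 -0.963 -0.269]
 [ 1.     0.001 -0.001]
 [ 0.001 -0.269  0.963]]
tool in world
 [[-0.918  0.397 -0.001]
 [ 0.397  0.918 -0.001]
 [ 0.    -0.001 -1.   ]]
TCP px [253.96494151 245.52471642]
0.05 [254.38196468 215.78490703]
0.1 [254.64592694 196.9566864 ]
0.15 [254.82805268 183.96404608]
[[0.5768 0.1447 0.009 ]
 [0.5026 0.2386 0.009 ]
 [0.4085 0.1643 0.009 ]
 [0.4819 0.0704 0.009 ]] [0.49245963 0.1544997  0.009     ] [np.float64(0.11970071258986625), np.float64(0.11989637206053397), np.float64(0.11917279622829484), np.float64(0.12057237972895841)]
hole [0.49299188 0.15375004 0.121     ]
hole scene [0.49371048 0.15721954 0.121     ]
bar scene [ 0.4509841  -0.14076324  0.051     ] [ 0.49015552 -0.12808953  0.051     ]
```

```bash
python3 -m crank '[{"jaw":1,"translation":[250,-320,20],"delta_rot":[0,0,-1.0]},{"jaw":1,"translation":[250,-320,20],"delta_rot":[0,0,-1.0]},{"jaw":1,"translation":[250,-320,20],"delta_rot":[0,0,-1.0]},{"jaw":1,"translation":[250,-320,20],"delta_rot":[0,0,-1.0]},{"jaw":1,"translation":[250,-320,20],"delta_rot":[0,0,-1.0]},{"jaw":1,"translation":[250,-320,20],"delta_rot":[0,0,-1.0]},{"jaw":1,"translation":[250,-320,20],"delta_rot":[0,0,-1.0]},{"jaw":1,"translation":[250,-320,20],"delta_rot":[0,0,-1.0]}]'
```

```text
clock: 0.82
position: [0.4237, 0.2407, 0.2491]
orientation: [0.65, 0.76, -0.0, -0.0]
force: [0.4, 1.7, -0.3]
finger_gap: 0.0933
```

```bash
python3 -m crank '[{"jaw":1,"translation":[40,-50,0],"delta_rot":[0,0,-0.9]},{"jaw":1,"translation":[40,-50,0],"delta_rot":[0,0,-0.9]},{"jaw":1,"translation":[40,-50,0],"delta_rot":[0,0,-0.9]},{"jaw":1,"translation":[40,-50,0],"delta_rot":[0,0,-0.9]},{"jaw":1,"translation":[40,-50,0],"delta_rot":[0,0,-0.9]},{"jaw":1,"translation":[40,-50,0],"delta_rot":[0,0,-0.9]},{"jaw":1,"translation":[40,-50,0],"delta_rot":[0,0,-0.9]},{"jaw":1,"translation":[40,-50,0],"delta_rot":[0,0,-0.9]}]'
python3 -c "
from h import *
st()
im,ci=shot('wrist','w1')
st()
print(proj(ci,[.493,.1545,.121]))"
```

```text
clock: 1.48
position: [0.4629, 0.1924, 0.2488]
orientation: [0.915, 0.403, -0.0, -0.0]
force: [-0.1, 0.5, -1.0]
finger_gap: 0.093
{'clock': 1.4833, 'joint_pos': [0.1711, 0.1601, 1.6207, 0.0, 1.3615, 0.9133], 'qvel': [0.0018, -0.0006, -0.0011, 0.0016, 0.0007, 0.1281], 'joint_torque': [-0.0747, -38.1792, -28.672, 0.0557, -0.0546, 1.0204], 'position': [0.4629, 0.1924, 0.2488], 'orientation': [0.9154, 0.4026, -0.0003, -0.0001], 'force': [-0.143, 0.5318, -0.977], 'moment': [-0.0319, 0.11, 0.024], 'finger_gap': 0.093}
{'clock': 1.5333, 'joint_pos': [0.1712, 0.16, 1.6207, -0.0, 1.3615, 0.9095], 'qvel': [0.0031, -0.0018, -0.0005, 0.0009, 0.0007, -0.1129], 'joint_torque': [-0.0542, -38.1677, -28.6583, 0.0562, -0.0517, 0.5832], 'position': [0.4629, 0.1925, 0.2488], 'orientation': [0.9146, 0.4044, -0.0003, -0.0001], 'force': [0.8037, -0.2937, 0.3733], 'moment': [-0.0389, 0.1006, -0.014], 'finger_gap': 0.0924}
[302.01468898 198.39654002]
```

View pics/w1.png

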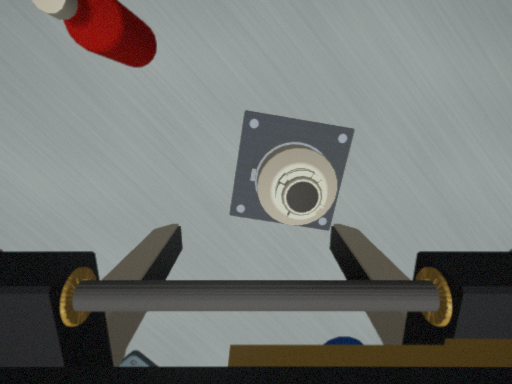

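```bash
python3 -m crank '[{"jaw":1,"translation":[-20,-93,0],"delta_rot":[0,0,0]},{"jaw":1,"translation":[-20,-93,0],"delta_rot":[0,0,0]},{"jaw":1,"translation":[-20,-93,-50],"delta_rot":[0,0,0]},{"jaw":1,"translation":[-20,-93,-90],"delta_rot":[0,0,0]},{"jaw":1,"translation":[-20,-93,-125],"delta_rot":[0,0,0]},{"jaw":1,"translation":[-20,-93,-125],"delta_rot":[0,0,0]},{"jaw":1,"translation":[-20,-93,-125],"delta_rot":[0,0,0]}]'
python3 -c "
from h import *
im,ci=shot('wrist','w2')
st()
p=proj(ci,[.493,.1545,.121]);print(p)
u,v=np.round(p).astype(int)
c=im[max(0,v-95):v+95,u-110:u+110][:,:,::-1]
cv2.imwrite('pics/w2c.png',cv2.resize(c,None,fx=3.5,fy=3.1,interpolation=cv2.INTER_CUBIC) if 0 else cv2.resize(c,None,fx=3,fy=3,interpolation=cv2.INTER_CUBIC)); print(c.shape)"
```

```text
clock: 2.12
position: [0.4413, 0.0995, 0.1229]
orientation: [0.914, 0.406, -0.002, -0.001]
force: [0.7, 0.4, 0.8]
finger_gap: 0.093
{'clock': 2.1667, 'joint_pos': [-0.0252, 0.197, 1.9062, 0.0001, 1.0389, 0.7098], 'qvel': [0.0068, -0.0328, -0.0466, 0.0011, -0.0016, 0.0079], 'joint_torque': [-0.1614, -33.6756, -21.8783, 0.0401, 0.0163, -0.0334], 'position': [0.4434, 0.0997, 0.1248], 'orientation': [0.914, 0.4058, -0.0003, -0.0002], 'force': [0.1389, 0.0854, 0.0334], 'moment': [-0.0732, 0.1337, -0.0038], 'finger_gap': 0.0931}
[257.2977298 114.1303281]
(190, 220, 3)
```

View pics/w2c.png

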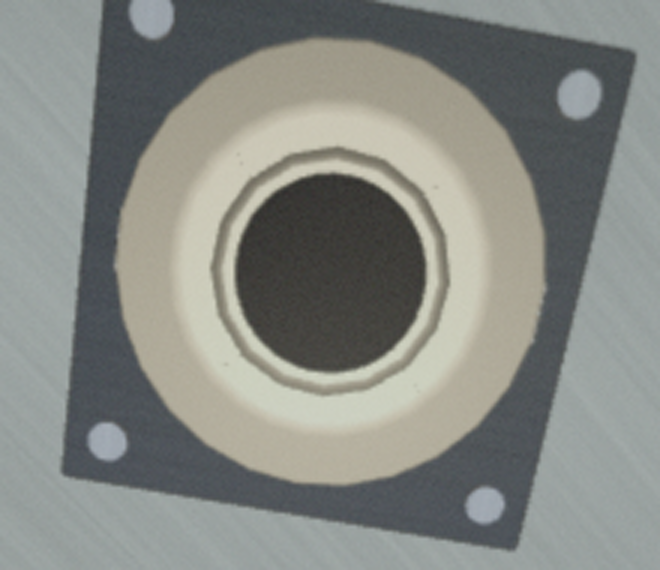

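Run:
```python
from h import *
im,ci=load('w2')
g=cv2.cvtColor(im,cv2.COLOR_RGB2GRAY)
m=np.zeros_like(g);m[60:160,200:315]=(g[60:160,200:315]<110)*255
n,l,s,c=cv2.connectedComponentsWithStats(m); i=1+np.argmax(s[1:,4]);print('hole',s[i],c[i],onz(ci,*c[i],.121)); r=s[i,2]/2
cnt=cv2.findContours((l==i).astype(np.uint8),cv2.RETR_EXTERNAL,cv2.CHAIN_APPROX_NONE)[0][0];print(cv2.fitEllipse(cnt))
P=np.array([onz(ci,*p[0],.121)[:2] for p in cnt]);print(cv2.minEnclosingCircle((P*1000).astype(np.float32)))
# canister outer (92mm) by local warm colour
hsv=cv2.cvtColor(im,cv2.COLOR_RGB2HSV)
m2=((im[:,:,0].astype(int)-im[:,:,2])>8).astype(np.uint8); m2[200:]=0
m2=cv2.morphologyEx(m2,cv2.MORPH_CLOSE,np.ones((3,3)))
cs=max(cv2.findContours(m2,cv2.RETR_EXTERNAL,cv2.CHAIN_APPROX_NONE)[0],key=cv2.contourArea);print('body',cv2.minEnclosingCircle(cs))
c0=cv2.createCLAHE(6,(4,4)).apply(g[19:209,147:367]); cv2.imwrite('pics/w2d.png',cv2.resize(c0,None,fx=3,fy=3,interpolation=cv2.INTER_CUBIC))
# polar unwrap in world about mouth at lands height
C=onz(ci,*c[i],.121)[:2]
th=np.radians(np.arange(0,360,0.5)); rr=np.arange(.018,.040,.0001)
mx=np.zeros((len(rr),len(th)),np.float32);my=mx.copy()
for a,t in enumerate(th):
    for b,r_ in enumerate(rr):
        mx[b,a],my[b,a]=proj(ci,[C[0]+r_*np.cos(t),C[1]+r_*np.sin(t),.115])
pol=cv2.remap(g,mx,my,cv2.INTER_CUBIC); pol=cv2.createCLAHE(8,(2,6)).apply(pol); cv2.imwrite('pics/pol.png',cv2.resize(pol,(720,440)))
```

```text
hole [ 226   77   63   66 3282] [256.71846435 109.43235832] [0.49433265 0.15642534 0.121     ]
((256.733642578125, 109.42813873291016), (62.38590621948242, 65.15003967285156), 0.14592303335666656)
((494.0177917480469, 156.10556030273438), 16.27475357055664)
body ((257.5782165527344, 105.56804656982422), 74.70856475830078)
```

View pics/w2d.png

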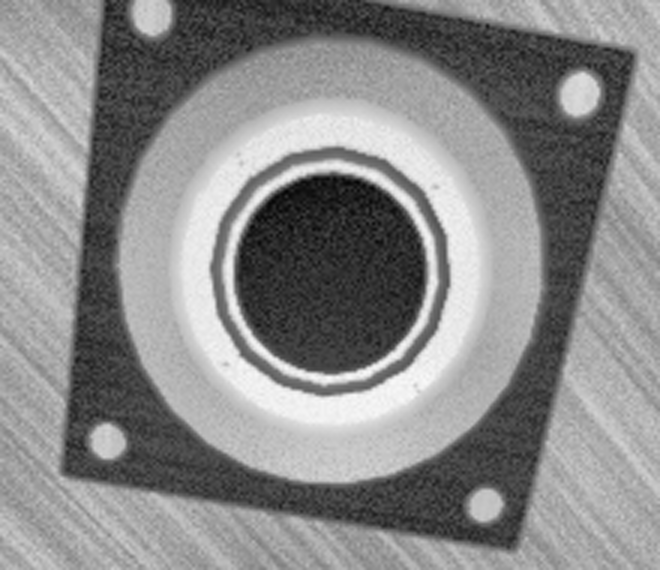

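View pics/pol.png

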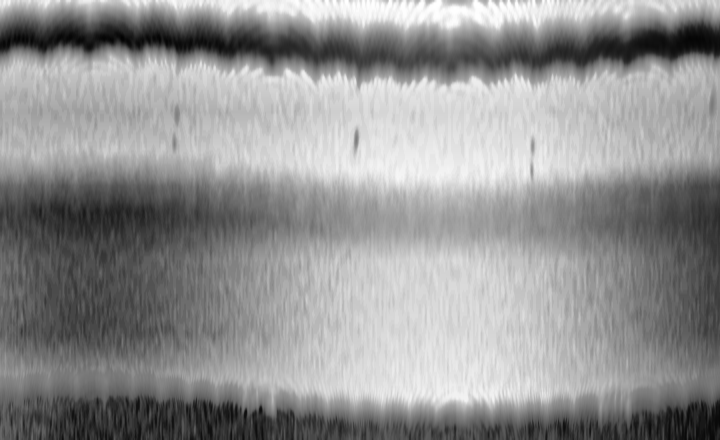

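Run:
```python
from h import *
im,ci=load('w1')
cv2.imwrite('pics/w1c.png',cv2.resize(im[135:235,245:350][:,:,::-1],None,fx=6,fy=6,interpolation=cv2.INTER_CUBIC))
im,ci=load('scene0')
cv2.imwrite('pics/s0c.png',cv2.resize(im[165:205,280:325][:,:,::-1],None,fx=14,fy=14,interpolation=cv2.INTER_CUBIC))
```

```text
(no output)
```

View pics/w1c.png

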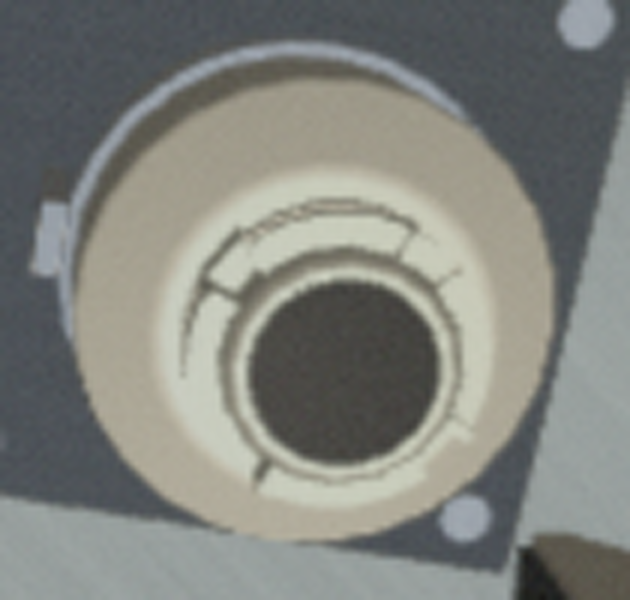

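View pics/s0c.png

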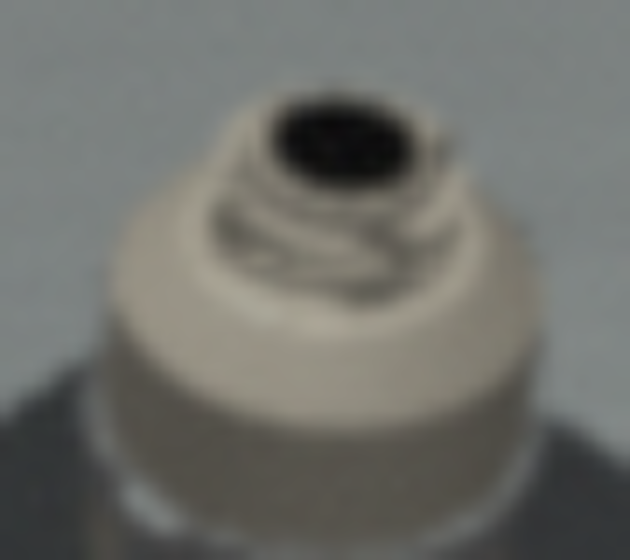

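```bash
cat >> h.py <<'E'
def polar(im,ci,C,z,r0=.018,r1=.034,out='pol'):
    g=cv2.cvtColor(im,cv2.COLOR_RGB2GRAY)
    th=np.radians(np.arange(0,360,0.5)); rr=np.arange(r0,r1,.0001)
    mx=np.zeros((len(rr),len(th)),np.float32);my=mx.copy()
    for a,t in enumerate(th):
        for b,r_ in enumerate(rr):
            mx[b,a],my[b,a]=proj(ci,[C[0]+r_*np.cos(t),C[1]+r_*np.sin(t),z])
    pol=cv2.remap(g,mx,my,cv2.INTER_CUBIC); pol=cv2.createCLAHE(4,(2,2)).apply(pol)
    pol=cv2.resize(pol,(720,480))
    for a in range(0,360,30): cv2.putText(pol,str(a),(2*a,475),0,.4,0,1); cv2.line(pol,(2*a,455),(2*a,462),0,1)
    cv2.imwrite('pics/'+out+'.png',pol)
E
python3 - <<'E'
from h import *
im,ci=load('w1')
g=cv2.cvtColor(im,cv2.COLOR_RGB2GRAY)
m=np.zeros_like(g);m[135:235,245:350]=(g[135:235,245:350]<90)*255
n,l,s,c=cv2.connectedComponentsWithStats(m)
for i in range(1,n):
    if s[i,4]>300: print(s[i],c[i],onz(ci,*c[i],.121))
polar(im,ci,(.494,.156),.115,out='pol1')
E
```

```text
[ 245  135  105   87 2584] [286.57082043 161.04837461] [0.50641554 0.19402397 0.121     ]
[287 182  31  30 717] [301.9776848  196.55788006] [0.49422441 0.15601786 0.121     ]
```

View pics/pol1.png

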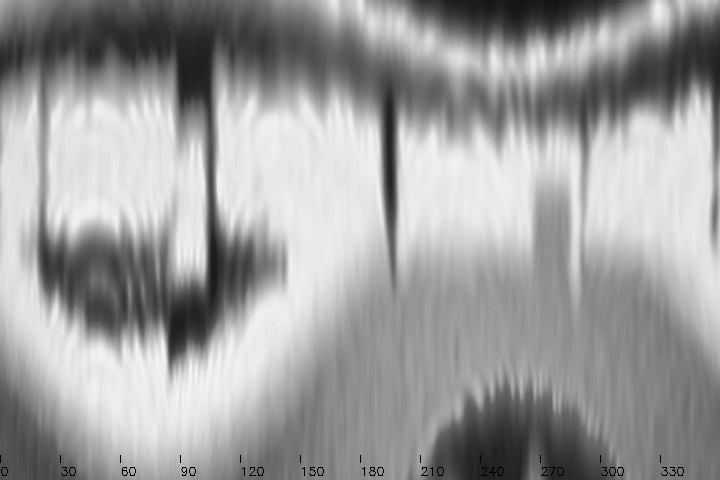

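```bash
python3 -m crank '[{"jaw":1,"translation":[0,-15,35],"delta_rot":[0,0,0]},{"jaw":1,"translation":[22,-235,60],"delta_rot":[0,0,-0.623]},{"jaw":1,"translation":[22,-235,60],"delta_rot":[0,0,-0.623]},{"jaw":1,"translation":[22,-235,60],"delta_rot":[0,0,-0.623]},{"jaw":1,"translation":[22,-235,60],"delta_rot":[0,0,-0.623]},{"jaw":1,"translation":[22,-235,60],"delta_rot":[0,0,-0.623]},{"jaw":1,"translation":[22,-235,60],"delta_rot":[0,0,-0.623]},{"jaw":1,"translation":[22,-235,60],"delta_rot":[0,0,-0.623]}]'
python3 - <<'E'
from h import *
im,ci=shot('wrist','w3')
s=st()
hsv=cv2.cvtColor(im,cv2.COLOR_RGB2HSV)
for n,lo,hi,z in [('blue',(105,120,40),(130,255,255),.025),('yellow',(20,120,80),(35,255,255),.051)]:
    m=cv2.inRange(hsv,lo,hi); m[260:]=0
    for c in cv2.findContours(m,cv2.RETR_EXTERNAL,cv2.CHAIN_APPROX_NONE)[0]:
        if cv2.contourArea(c)<100: continue
        P=(np.array([onz(ci,*p[0],z)[:2] for p in c])*1000).astype(np.float32)
        r=cv2.minAreaRect(P); b=cv2.boxPoints(r); e=max(b[1]-b[0],b[2]-b[1],key=np.linalg.norm)
        print(n,cv2.boundingRect(c),np.round(r,1) if 0 else r,np.degrees(np.arctan2(e[1],e[0])),cv2.minEnclosingCircle(P))
E
```

```text
clock: 2.83
position: [0.4675, -0.1397, 0.1877]
orientation: [0.995, 0.104, 0.003, 0.002]
force: [0.6, 0.8, 0.4]
finger_gap: 0.0928
{'clock': 2.8833, 'joint_pos': [-0.516, 0.1794, 1.7554, 0.0003, 1.202, 0.8443], 'qvel': [0.0479, -0.0043, 0.0519, 0.014, 0.0011, 0.0176], 'joint_torque': [-1.6069, -36.911, -27.6736, -0.1851, -0.2464, -0.1125], 'position': [0.4666, -0.1372, 0.1868], 'orientation': [0.9945, 0.105, 0.002, 0.0013], 'force': [-0.6343, 0.9544, -0.6771], 'moment': [0.0313, 0.119, 0.0154], 'finger_gap': 0.0928}
blue (212, 236, 65, 24) ((388.05706787109375, -143.1177520751953), (30.136775970458984, 77.58299255371094), 11.820700645446777) -78.17932 ((373.3140869140625, -146.2032928466797), 38.791595458984375)
blue (226, 156, 55, 55) ((467.3832092285156, -137.57530212402344), (62.47783279418945, 61.240596771240234), 11.893411636352539) 11.893412 ((466.8702697753906, -137.64366149902344), 32.435462951660156)
yellow (247, 167, 13, 45) ((467.38714599609375, -137.5206756591797), (47.27267837524414, 12.661701202392578), 12.189038276672363) 12.189039 ((467.2936096191406, -137.6276397705078), 24.08704948425293)
yellow (287, 28, 65, 75) ((594.9601440429688, -172.80673217773438), (21.079822540283203, 71.84454345703125), 64.29592895507812) -25.704082 ((594.719482421875, -172.98239135742188), 36.73235321044922)
```

View pics/w3.png

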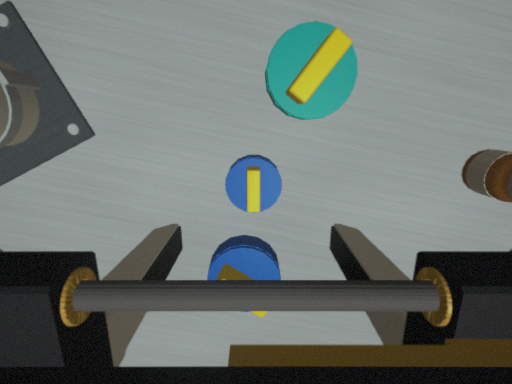

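The wrist view shows the small blue lid at px (253,184) with its bar vertical in the image, square between the jaws. The large blue lid is at (244,273) and the turquoise one at (311,70). The measured centre is (0.467,-0.1376) with the bar at 12.1°, so I'll descend.

```bash
python3 -m crank '[{"jaw":1,"translation":[1,-1,-40],"delta_rot":[0,0,0]},{"jaw":1,"translation":[1,-1,-75],"delta_rot":[0,0,0]},{"jaw":1,"translation":[1,-1,-95],"delta_rot":[0,0,0]},{"jaw":1,"translation":[1,-1,-100],"delta_rot":[0,0,0]},{"jaw":1,"translation":[1,-1,-100],"delta_rot":[0,0,0]},{"jaw":1,"translation":[1,-1,-100],"delta_rot":[0,0,0]}]'; python3 -c "
from h import *
st()"
```

```text
clock: 3.38
position: [0.4671, -0.1357, 0.0855]
orientation: [0.994, 0.106, 0.001, 0.0]
force: [0.1, 0.8, 0.4]
finger_gap: 0.0929
{'clock': 3.3833, 'joint_pos': [-0.5128, 0.3015, 1.8802, 0.0003, 0.9581, 0.8447], 'qvel': [-0.0068, -0.0156, -0.0179, -0.0023, -0.0046, 0.0025], 'joint_torque': [0.0474, -38.8649, -21.329, 0.0548, -0.0131, -0.0069], 'position': [0.4671, -0.1357, 0.0855], 'orientation': [0.9943, 0.1064, 0.0008, 0.0004], 'force': [0.1339, 0.8189, 0.4408], 'moment': [-0.0019, 0.1192, -0.0029], 'finger_gap': 0.0929}
```

```bash
python3 -m crank '[{"jaw":1,"translation":[0,-2,-25],"delta_rot":[0,0,0]},{"jaw":1,"translation":[0,-2,-40],"delta_rot":[0,0,0]},{"jaw":1,"translation":[0,-2,-43],"delta_rot":[0,0,0]},{"jaw":0.3,"translation":[0,-2,-43],"delta_rot":[0,0,0]},{"jaw":0.2,"translation":[0,-2,-43],"delta_rot":[0,0,0]},{"jaw":0.1,"translation":[0,-2,-43],"delta_rot":[0,0,0]},{"jaw":0,"translation":[0,-2,-43],"delta_rot":[0,0,0]},{"jaw":0,"translation":[0,-2,-43],"delta_rot":[0,0,0]}]'; python3 -c "
from h import *
st()"
```

```text
clock: 4.05
position: [0.4667, -0.1387, 0.042]
orientation: [0.994, 0.105, 0.001, 0.001]
force: [-0.9, -0.1, -0.5]
finger_gap: 0.064
{'clock': 4.05, 'joint_pos': [-0.5186, 0.368, 1.9206, 0.0, 0.8512, 0.8413], 'qvel': [-0.0027, 0.0072, 0.006, 0.0006, -0.0019, -0.0018], 'joint_torque': [0.0226, -41.5126, -20.0226, 0.0497, -0.0534, -0.0001], 'position': [0.4667, -0.1387, 0.042], 'orientation': [0.9944, 0.1052, 0.0007, 0.0005], 'force': [-0.9187, -0.1151, -0.4887], 'moment': [-0.0006, 0.1572, 0.0462], 'finger_gap': 0.064}
```

```bash
python3 -m crank '[{"jaw":0,"translation":[0,0,0],"delta_rot":[0,0,0]},{"jaw":0,"translation":[0,0,0],"delta_rot":[0,0,0]},{"jaw":0,"translation":[0,0,0],"delta_rot":[0,0,0]},{"jaw":0,"translation":[0,0,0],"delta_rot":[0,0,0]},{"jaw":0,"translation":[0,0,0],"delta_rot":[0,0,0]},{"jaw":0,"translation":[0,0,0],"delta_rot":[0,0,0]},{"jaw":0,"translation":[0,0,0],"delta_rot":[0,0,0]},{"jaw":0,"translation":[0,0,0],"delta_rot":[0,0,0]}]'; python3 -c "
from h import *
st()"
```

```text
clock: 4.72
position: [0.466, -0.1384, 0.041]
orientation: [0.994, 0.105, -0.0, -0.0]
force: [0.3, -0.6, -0.4]
finger_gap: 0.0137
{'clock': 4.7167, 'joint_pos': [-0.5187, 0.3695, 1.9216, 0.0, 0.8507, 0.8413], 'qvel': [-0.0003, 0.0014, 0.0017, 0.0011, -0.0008, 0.0004], 'joint_torque': [-0.0819, -41.4809, -19.9569, 0.0333, -0.0505, 0.0001], 'position': [0.466, -0.1384, 0.041], 'orientation': [0.9945, 0.1052, -0.0001, -0.0001], 'force': [0.2662, -0.6194, -0.4287], 'moment': [0.0178, 0.1665, -0.0029], 'finger_gap': 0.0137}
```

Gripped at a 13.7 mm gap, which matches the 14 mm bar. I'll lift the lid, then take a look.

```bash
python3 -m crank '[{"jaw":0,"translation":[0,0,5],"delta_rot":[0,0,0]},{"jaw":0,"translation":[0,0,20],"delta_rot":[0,0,0]},{"jaw":0,"translation":[0,0,50],"delta_rot":[0,0,0]},{"jaw":0,"translation":[0,0,90],"delta_rot":[0,0,0]},{"jaw":0,"translation":[0,0,130],"delta_rot":[0,0,0]},{"jaw":0,"translation":[0,0,150],"delta_rot":[0,0,0]},{"jaw":0,"translation":[0,0,150],"delta_rot":[0,0,0]},{"jaw":0,"translation":[0,0,150],"delta_rot":[0,0,0]}]'
python3 - <<'E'
from h import *
st()
im,ci=shot('wrist','w4')
s=st(); 
T=R.from_quat(s['orientation']).as_matrix(); p=np.array(s['position'])
hsv=cv2.cvtColor(im,cv2.COLOR_RGB2HSV)
zb=p[2]+.010
for n,lo,hi,z in [('blue',(105,120,40),(130,255,255),zb-.026),('yellow',(20,120,80),(35,255,255),zb)]:
    m=cv2.inRange(hsv,lo,hi)
    for c in cv2.findContours(m,cv2.RETR_EXTERNAL,cv2.CHAIN_APPROX_NONE)[0]:
        if cv2.contourArea(c)<100: continue
        P=(np.array([T.T@(onz(ci,*q[0],z)-p) for q in c])*1000)[:,:2].astype(np.float32)
        print(n,cv2.boundingRect(c),cv2.minEnclosingCircle(P),P.min(0),P.max(0))
E
```

```text
clock: 5.38
position: [0.4665, -0.1387, 0.1922]
orientation: [0.994, 0.105, 0.001, 0.001]
force: [-0.8, 0.8, -1.4]
finger_gap: 0.0135
{'clock': 5.3833, 'joint_pos': [-0.5186, 0.176, 1.7454, -0.0, 1.2173, 0.8413], 'qvel': [0.0006, 0.0389, 0.055, 0.0002, -0.0104, 0.0005], 'joint_torque': [0.0485, -39.9242, -29.0928, 0.0681, 0.0034, 0.0015], 'position': [0.4665, -0.1387, 0.1922], 'orientation': [0.9944, 0.1053, 0.0012, 0.0008], 'force': [-0.8081, 0.786, -1.4272], 'moment': [-0.0202, 0.1671, 0.0108], 'finger_gap': 0.0135}
{'clock': 5.4333, 'joint_pos': [-0.5186, 0.1777, 1.7475, -0.0, 1.217, 0.8413], 'qvel': [-0.0009, 0.0279, 0.031, -0.001, -0.0022, -0.0003], 'joint_torque': [0.0268, -39.6255, -28.6895, 0.0637, -0.0888, 0.0014], 'position': [0.4655, -0.1381, 0.1906], 'orientation': [0.9945, 0.1052, -0.0003, -0.0002], 'force': [-0.5684, 0.9551, -1.604], 'moment': [-0.0141, 0.1728, 0.047], 'finger_gap': 0.014}
blue (206, 182, 100, 70) ((4.2293877601623535, 0.5718226432800293), 33.0865478515625) [ -9.309489 -31.16743 ] [36.705357 32.319332]
yellow (192, 339, 182, 27) ((-63.60655212402344, 16.952037811279297), 55.21564865112305) [-73.97294  -38.251995] [-54.508392  71.92408 ]
yellow (282, 268, 9, 58) ((-25.556447982788086, 18.134075164794922), 19.008380889892578) [-44.48902   15.366244] [-6.6238737 20.79441  ]
yellow (221, 268, 9, 58) ((-25.515642166137695, -16.85895538330078), 19.017560958862305) [-44.436348 -19.740213] [ -6.5986667 -14.377062 ]
yellow (243, 206, 27, 75) ((7.513567924499512, 0.5074722766876221), 22.682214736938477) [-14.21805    -6.5208163] [29.842049  7.773084]
yellow (288, 28, 65, 74) ((97.59563446044922, 29.93121337890625), 17.956846237182617) [82.45237  15.796231] [113.53043   44.127632]
```

View pics/w4.png

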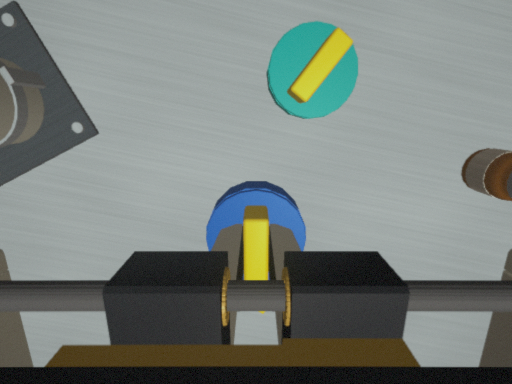

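Run:
```python
from h import *
im,ci=load('w4'); s=arm.get_state()
print(s['clock'])
T=R.from_quat(s['orientation']).as_matrix(); p=np.array(s['position'])
for r in range(176,236,1): print(r,im[r,256].tolist(),end=' ')
print()
# lid origin z ~ p - .041 when on table -> lid z0 = p.z-.041 ; tool z offsets: +.041 origin, +.016 topface, -.010 bar top
for nm,t in [('rim low',[.032,0,.041]),('top face edge',[.032,0,.016]),('bar base',[.023,0,.016]),('bar top',[.023,0,-.010])]:
    print(nm,[np.round(proj(ci,p+T@(np.array(t)+[d,0,0])),1).tolist() for d in (0,.0014,.003)])
```

```text
5.4333
176 [163, 171, 170] 177 [165, 172, 170] 178 [165, 173, 173] 179 [162, 173, 171] 180 [156, 162, 164] 181 [75, 87, 105] 182 [41, 58, 90] 183 [35, 56, 86] 184 [43, 59, 91] 185 [40, 59, 90] 186 [34, 53, 87] 187 [41, 61, 96] 188 [50, 82, 135] 189 [44, 66, 103] 190 [46, 78, 130] 191 [61, 113, 180] 192 [71, 123, 187] 193 [64, 120, 186] 194 [66, 118, 186] 195 [64, 118, 186] 196 [69, 121, 188] 197 [65, 118, 186] 198 [68, 119, 186] 199 [65, 118, 185] 200 [65, 117, 184] 201 [66, 120, 187] 202 [69, 121, 188] 203 [65, 118, 186] 204 [72, 118, 181] 205 [88, 106, 123] 206 [109, 98, 58] 207 [110, 94, 39] 208 [111, 95, 43] 209 [111, 96, 40] 210 [113, 98, 42] 211 [110, 97, 44] 212 [112, 95, 37] 213 [112, 98, 43] 214 [113, 98, 45] 215 [112, 96, 40] 216 [112, 98, 43] 217 [113, 95, 33] 218 [128, 109, 41] 219 [164, 143, 42] 220 [187, 168, 39] 221 [197, 189, 60] 222 [205, 200, 62] 223 [208, 205, 55] 224 [209, 207, 62] 225 [209, 207, 61] 226 [211, 207, 62] 227 [211, 207, 61] 228 [209, 206, 62] 229 [210, 207, 65] 230 [210, 207, 62] 231 [211, 207, 63] 232 [209, 207, 60] 233 [209, 206, 57] 234 [209, 208, 59] 235 [210, 207, 63] 
rim low [[254.6, 180.4], [254.6, 178.4], [254.6, 176.1]]
top face edge [[254.6, 189.5], [254.6, 187.3], [254.6, 184.7]]
bar base [[254.6, 203.5], [254.6, 201.4], [254.6, 198.9]]
bar top [[254.6, 218.2], [254.6, 215.7], [254.6, 212.9]]
```

Run:
```python
from h import *
s=arm.get_state()
im,ci=shot('wrist','w5')
s2=st()
T=R.from_quat(s['orientation']).as_matrix(); p=np.array(s['position']);print(p)
c=im[:,256].astype(int)
print([(r,c[r].tolist()) for r in list(range(178,192))+list(range(202,221))])
print('cam in tool',T.T@(np.array(ci['xyz'])-p))
for nm,t in [('rim low',[.032,0,.041]),('top face edge',[.032,0,.016]),('bar base',[.023,0,.016]),('bar top',[.023,0,-.010])]:
    print(nm,[np.round(proj(ci,p+T@(np.array(t)+[d,0,0])),1).tolist() for d in (-.0014,0,.0014,.003)])
```

```text
{'clock': 5.4833, 'joint_pos': [-0.5187, 0.1788, 1.7485, -0.0, 1.217, 0.8414], 'qvel': [-0.0013, 0.0169, 0.0129, -0.0014, -0.001, 0.0005], 'joint_torque': [0.0309, -39.249, -28.1958, 0.0611, -0.0824, 0.0007], 'position': [0.465, -0.1379, 0.1897], 'orientation': [0.9945, 0.1052, -0.0011, -0.0008], 'force': [-0.5331, -0.6187, -1.6475], 'moment': [-0.0014, 0.1414, 0.0386], 'finger_gap': 0.0139}
[ 0.46553739 -0.1381422   0.19055445]
[(178, [163, 171, 169]), (179, [161, 170, 168]), (180, [157, 163, 164]), (181, [73, 85, 102]), (182, [41, 57, 90]), (183, [38, 54, 85]), (184, [41, 59, 87]), (185, [39, 56, 87]), (186, [42, 59, 91]), (187, [42, 61, 99]), (188, [49, 84, 134]), (189, [40, 62, 101]), (190, [48, 80, 130]), (191, [59, 111, 178]), (202, [64, 116, 184]), (203, [65, 121, 186]), (204, [70, 118, 182]), (205, [90, 105, 123]), (206, [109, 99, 62]), (207, [112, 98, 44]), (208, [109, 93, 38]), (209, [110, 96, 42]), (210, [115, 97, 48]), (211, [111, 95, 40]), (212, [111, 96, 42]), (213, [111, 96, 39]), (214, [109, 95, 37]), (215, [116, 100, 46]), (216, [111, 95, 42]), (217, [115, 100, 44]), (218, [128, 110, 38]), (219, [165, 141, 41]), (220, [189, 170, 46])]
cam in tool [ 0.07608478 -0.00029685 -0.15216592]
rim low [[255.8, 181.5], [255.8, 179.6], [255.8, 177.6], [255.8, 175.3]]
top face edge [[255.9, 191.0], [255.9, 188.8], [255.9, 186.5], [255.9, 183.9]]
bar base [[255.9, 205.1], [255.9, 203.0], [255.9, 200.8], [255.9, 198.3]]
bar top [[256.0, 220.3], [256.0, 217.8], [256.0, 215.3], [256.0, 212.5]]
```

```bash
python3 -m crank '[{"jaw":0,"translation":[28,294,0],"delta_rot":[0,0,0.295]},{"jaw":0,"translation":[28,294,0],"delta_rot":[0,0,0.295]},{"jaw":0,"translation":[28,294,0],"delta_rot":[0,0,0.295]},{"jaw":0,"translation":[28,294,0],"delta_rot":[0,0,0.295]},{"jaw":0,"translation":[28,294,0],"delta_rot":[0,0,0.295]},{"jaw":0,"translation":[28,294,0],"delta_rot":[0,0,0.295]},{"jaw":0,"translation":[28,294,0],"delta_rot":[0,0,0.295]},{"jaw":0,"translation":[28,294,0],"delta_rot":[0,0,0.295]}]';python3 -m crank '[{"jaw":0,"translation":[0,0,0],"delta_rot":[0,0,0]},{"jaw":0,"translation":[0,0,0],"delta_rot":[0,0,0]},{"jaw":0,"translation":[0,0,0],"delta_rot":[0,0,0]},{"jaw":0,"translation":[0,0,0],"delta_rot":[0,0,0]}]'
python3 - <<'E'
from h import *
import time
for k in range(4):
    st_=arm.get_state(); ci=camera_info('wrist'); p=np.array(st_['position']); T=R.from_quat(st_['orientation']).as_matrix()
    print(st_['clock'],p.round(4),np.round(st_['orientation'],4),(T.T@(np.array(ci['xyz'])-p)).round(4),np.round(st_['force'],2),np.round(st_['moment'],3)); capture('wrist') if k%2 else capture('scene')
E
```

```text
clock: 6.15
position: [0.4924, 0.1617, 0.1888]
orientation: [0.968, 0.253, -0.002, -0.002]
force: [-0.2, -1.1, -0.6]
finger_gap: 0.0134
clock: 6.48
position: [0.4939, 0.1539, 0.1904]
orientation: [0.968, 0.249, -0.001, 0.0]
force: [-0.4, -0.8, -0.9]
finger_gap: 0.0137
6.4833 [0.4939 0.1539 0.1904] [ 9.685e-01  2.492e-01 -7.000e-04  1.000e-04] [ 7.610e-02  1.000e-04 -1.521e-01] [-0.38 -0.76 -0.93] [0.005 0.106 0.016]
6.5333 [0.494  0.154  0.1907] [ 9.685e-01  2.490e-01 -5.000e-04  1.000e-04] [ 7.610e-02  1.000e-04 -1.522e-01] [-0.42  0.19 -0.2 ] [-0.033  0.129 -0.048]
6.5833 [0.4941 0.1541 0.1909] [ 9.685e-01  2.490e-01 -2.000e-04  1.000e-04] [ 7.610e-02  1.000e-04 -1.521e-01] [-0.82  0.14 -0.7 ] [-0.027  0.182 -0.027]
6.6333 [0.4942 0.1543 0.191 ] [ 9.685e-01  2.492e-01 -1.000e-04  1.000e-04] [ 7.610e-02  1.000e-04 -1.522e-01] [-1.1   0.43 -0.19] [-0.031  0.173 -0.016]
```

Run:
```python
from h import *
im,ci=load('w3')
print([(r,im[r,253].tolist()) for r in list(range(150,174))+list(range(205,220))])
u=np.array([np.cos(np.radians(12.1)),np.sin(np.radians(12.1)),0])
c0=np.array([.4660,-.1384,0])
for d in (-.001,0,.001,.002):
    print(d,[(n,np.round(proj(ci,c0+u*(x+d)+[0,0,z]),1).tolist()) for n,x,z in [('rimlow',.032,0),('topedge',.032,.025),('barbase',.023,.025),('bartop',.023,.051),('bartop-',-.023,.051),('topedge-',-.032,.025)]])
```

```text
[(150, [152, 160, 158]), (151, [151, 157, 156]), (152, [149, 156, 156]), (153, [146, 154, 154]), (154, [120, 131, 137]), (155, [55, 67, 89]), (156, [37, 55, 83]), (157, [46, 71, 115]), (158, [64, 105, 168]), (159, [58, 106, 173]), (160, [58, 106, 172]), (161, [63, 108, 172]), (162, [62, 110, 174]), (163, [63, 110, 174]), (164, [62, 109, 173]), (165, [68, 106, 166]), (166, [93, 95, 94]), (167, [104, 91, 48]), (168, [99, 84, 37]), (169, [111, 98, 45]), (170, [164, 145, 51]), (171, [184, 178, 53]), (172, [195, 195, 61]), (173, [196, 194, 61]), (205, [196, 197, 62]), (206, [196, 198, 67]), (207, [195, 198, 63]), (208, [196, 196, 61]), (209, [196, 196, 65]), (210, [195, 196, 65]), (211, [188, 187, 77]), (212, [136, 143, 132]), (213, [146, 154, 153]), (214, [149, 157, 155]), (215, [148, 157, 154]), (216, [146, 156, 153]), (217, [145, 153, 152]), (218, [145, 155, 152]), (219, [149, 156, 156])]
-0.001 [('rimlow', [253.4, 154.6]), ('topedge', [253.4, 157.6]), ('barbase', [253.4, 165.7]), ('bartop', [253.4, 170.1]), ('bartop-', [253.5, 212.7]), ('topedge-', [253.6, 212.7])]
0 [('rimlow', [253.4, 153.7]), ('topedge', [253.4, 156.7]), ('barbase', [253.4, 164.8]), ('bartop', [253.4, 169.1]), ('bartop-', [253.5, 211.8]), ('topedge-', [253.6, 211.9])]
0.001 [('rimlow', [253.4, 152.9]), ('topedge', [253.4, 155.8]), ('barbase', [253.4, 163.9]), ('bartop', [253.4, 168.1]), ('bartop-', [253.5, 210.9]), ('topedge-', [253.6, 211.1])]
0.002 [('rimlow', [253.4, 152.0]), ('topedge', [253.4, 154.9]), ('barbase', [253.4, 163.0]), ('bartop', [253.4, 167.2]), ('bartop-', [253.5, 210.0]), ('topedge-', [253.6, 210.2])]
```

```bash
python3 -m crank '[{"jaw":0,"translation":[1,0,-10],"delta_rot":[0,0,0]},{"jaw":0,"translation":[1,0,-20],"delta_rot":[0,0,0]},{"jaw":0,"translation":[1,0,-22],"delta_rot":[0,0,0]},{"jaw":0,"translation":[1,0,-22],"delta_rot":[0,0,0]},{"jaw":0,"translation":[1,0,-22],"delta_rot":[0,0,0]},{"jaw":0,"translation":[1,0,-22],"delta_rot":[0,0,0]},{"jaw":0,"translation":[1,0,-22],"delta_rot":[0,0,0]},{"jaw":0,"translation":[1,0,-22],"delta_rot":[0,0,0]}]'; python3 -c "
from h import *
st()
shot('scene','s1')
im=load('s1')[0]
cv2.imwrite('pics/s1c.png',cv2.resize(im[60:230,220:420][:,:,::-1],None,fx=3.5,fy=3.5,interpolation=cv2.INTER_CUBIC))
st()"
```

```text
clock: 7.35
position: [0.4953, 0.1556, 0.1694]
orientation: [0.968, 0.25, 0.0, 0.0]
force: [0.4, 1.0, -1.0]
finger_gap: 0.0135
{'clock': 7.35, 'joint_pos': [0.0894, 0.2559, 1.7018, -0.0, 1.1831, 1.1542], 'qvel': [0.0009, 0.0005, 0.001, 0.0011, -0.0006, -0.0016], 'joint_torque': [-0.0146, -42.0071, -26.7756, 0.0403, -0.0657, -0.0], 'position': [0.4953, 0.1556, 0.1694], 'orientation': [0.9682, 0.2503, 0.0004, 0.0001], 'force': [0.4225, 1.0405, -0.9781], 'moment': [-0.0444, 0.1253, 0.0028], 'finger_gap': 0.0135}
{'clock': 7.4, 'joint_pos': [0.0894, 0.2559, 1.7018, 0.0, 1.1832, 1.1543], 'qvel': [0.001, -0.0009, 0.0011, 0.0018, 0.0001, 0.0016], 'joint_torque': [-0.0077, -42.0456, -26.8021, 0.0407, -0.0671, -0.0], 'position': [0.4953, 0.1557, 0.1694], 'orientation': [0.9682, 0.2503, 0.0003, 0.0], 'force': [-0.1071, 0.7683, -1.4427], 'moment': [-0.0553, 0.089, 0.0293], 'finger_gap': 0.0135}
```

View pics/s1c.png

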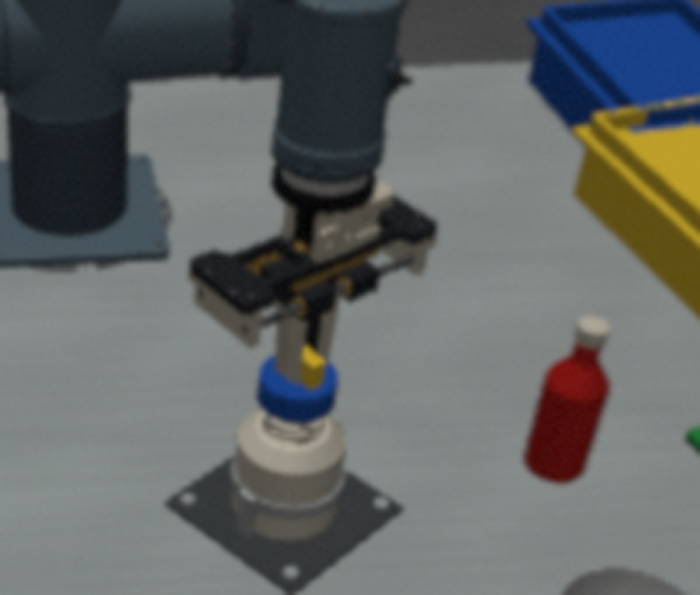

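The lid is held level and centred above the neck at crop (295,392). Lowering it softly.

```bash
python3 -m crank '[{"jaw":0,"translation":[0,1,-3],"delta_rot":[0,0,0]},{"jaw":0,"translation":[0,1,-6],"delta_rot":[0,0,0]},{"jaw":0,"translation":[0,1,-9],"delta_rot":[0,0,0]},{"jaw":0,"translation":[0,1,-9],"delta_rot":[0,0,0]},{"jaw":0,"translation":[0,1,-9],"delta_rot":[0,0,0]}]';python3 -m crank '[{"jaw":0,"translation":[0,0,-1],"delta_rot":[0,0,0]},{"jaw":0,"translation":[0,0,-2],"delta_rot":[0,0,0]},{"jaw":0,"translation":[0,0,-3],"delta_rot":[0,0,0]},{"jaw":0,"translation":[0,0,-3],"delta_rot":[0,0,0]},{"jaw":0,"translation":[0,0,-3],"delta_rot":[0,0,0]}]'; python3 -c "
from h import *
st()"
```

```text
clock: 7.82
position: [0.4948, 0.1565, 0.1597]
orientation: [0.968, 0.25, -0.0, -0.0]
force: [0.2, 0.4, -0.5]
finger_gap: 0.0139
clock: 8.23
position: [0.495, 0.1566, 0.157]
orientation: [0.968, 0.25, -0.0, -0.0]
force: [0.2, 0.6, -0.4]
finger_gap: 0.0137
{'clock': 8.2333, 'joint_pos': [0.0912, 0.2689, 1.7176, 0.0, 1.1552, 1.1563], 'qvel': [0.0008, -0.0009, -0.0018, -0.0002, 0.0016, 0.0019], 'joint_torque': [-0.0015, -42.3337, -26.3012, 0.0402, -0.0684, -0.0], 'position': [0.495, 0.1566, 0.157], 'orientation': [0.9682, 0.2502, -0.0, -0.0], 'force': [0.1631, 0.6372, -0.3753], 'moment': [0.0076, 0.216, -0.0194], 'finger_gap': 0.0137}
```

```bash
for i in 1 2; do python3 -m crank '[{"jaw":0,"translation":[0,0,-0.5],"delta_rot":[0,0,0]},{"jaw":0,"translation":[0,0,-1],"delta_rot":[0,0,0]},{"jaw":0,"translation":[0,0,-1.5],"delta_rot":[0,0,0]},{"jaw":0,"translation":[0,0,-1.5],"delta_rot":[0,0,0]},{"jaw":0,"translation":[0,0,-1.5],"delta_rot":[0,0,0]}]'; done; python3 -c "
from h import *
st()"
```

```text
clock: 8.65
position: [0.4951, 0.1566, 0.1555]
orientation: [0.968, 0.25, -0.0, -0.0]
force: [-0.2, 0.8, -1.2]
finger_gap: 0.0137
clock: 9.07
position: [0.4951, 0.1565, 0.154]
orientation: [0.968, 0.25, -0.0, -0.0]
force: [-0.3, 0.6, -1.3]
finger_gap: 0.0139
{'clock': 9.0667, 'joint_pos': [0.0912, 0.2719, 1.7215, -0.0, 1.1483, 1.1562], 'qvel': [0.0016, -0.0012, -0.0003, -0.002, 0.0012, 0.0005], 'joint_torque': [-0.0014, -42.4401, -26.221, 0.0405, -0.0686, -0.0], 'position': [0.4951, 0.1565, 0.154], 'orientation': [0.9682, 0.2502, -0.0, -0.0], 'force': [-0.2609, 0.5512, -1.3302], 'moment': [-0.0201, 0.1443, 0.0101], 'finger_gap': 0.0139}
```

```bash
for i in 1 2 3; do python3 -m crank '[{"jaw":0,"translation":[0,0,-0.3],"delta_rot":[0,0,0]},{"jaw":0,"translation":[0,0,-0.5],"delta_rot":[0,0,0]},{"jaw":0,"translation":[0,0,-0.5],"delta_rot":[0,0,0]}]'|grep -E 'pos|force'; done; python3 -c "
from h import *
st()"
```

```text
position: [0.4951, 0.1566, 0.1538]
force: [-1.4, 0.5, 1.3]
position: [0.4952, 0.1566, 0.1537]
force: [-1.2, -0.7, 5.8]
position: [0.4952, 0.1566, 0.1536]
force: [-2.4, -0.4, 8.1]
{'clock': 9.8167, 'joint_pos': [0.0913, 0.2721, 1.7224, -0.0001, 1.1462, 1.1562], 'qvel': [0.0006, -0.0011, 0.0001, 0.0004, 0.0003, -0.0002], 'joint_torque': [-0.2537, -37.9618, -24.5815, 0.0862, -1.2091, -0.001], 'position': [0.4952, 0.1566, 0.1536], 'orientation': [0.9682, 0.2503, 0.0004, 0.0001], 'force': [-2.4383, -0.4295, 8.0945], 'moment': [-0.1606, 0.7356, 0.0159], 'finger_gap': 0.0137}
```

Contact came at TCP z 0.1537, exactly the height predicted for the lugs resting on the lands. I'll slacken the grip to about 16.7 mm and turn backward.

```bash
python3 -m crank '[{"jaw":0.17,"translation":[0,0,0.8],"delta_rot":[0,0,0]},{"jaw":0.18,"translation":[0,0,1],"delta_rot":[0,0,0]},{"jaw":0.18,"translation":[0,0,1],"delta_rot":[0,0,0]},{"jaw":0.18,"translation":[0,0,1],"delta_rot":[0,0,0]},{"jaw":0.18,"translation":[0,0,1],"delta_rot":[0,0,0]}]'; python3 -c "
from h import *
st()"
python3 -m crank '[{"jaw":0.18,"translation":[0,0,0],"delta_rot":[0,0,0.04]},{"jaw":0.18,"translation":[0,0,0],"delta_rot":[0,0,0.08]},{"jaw":0.18,"translation":[0,0,0],"delta_rot":[0,0,0.12]},{"jaw":0.18,"translation":[0,0,0],"delta_rot":[0,0,0.16]},{"jaw":0.18,"translation":[0,0,0],"delta_rot":[0,0,0.20]},{"jaw":0.18,"translation":[0,0,0],"delta_rot":[0,0,0.24]},{"jaw":0.18,"translation":[0,0,0],"delta_rot":[0,0,0.26]},{"jaw":0.18,"translation":[0,0,0],"delta_rot":[0,0,0.26]}]'; python3 -c "
from h import *
st(); shot('wrist','w6')"
```

```text
clock: 10.23
position: [0.495, 0.1565, 0.1533]
orientation: [0.968, 0.25, -0.0, -0.0]
force: [0.6, -0.4, -0.5]
finger_gap: 0.0167
{'clock': 10.2333, 'joint_pos': [0.0912, 0.2728, 1.7223, 0.0, 1.1469, 1.1562], 'qvel': [-0.0003, -0.0018, 0.0004, 0.0001, 0.0015, 0.0019], 'joint_torque': [0.0064, -41.956, -25.8128, 0.0417, -0.0679, 0.0], 'position': [0.495, 0.1565, 0.1533], 'orientation': [0.9682, 0.2502, -0.0001, -0.0], 'force': [0.5588, -0.4216, -0.5381], 'moment': [-0.0605, 0.1221, -0.0252], 'finger_gap': 0.0167}
clock: 10.9
position: [0.495, 0.1566, 0.1534]
orientation: [0.928, 0.374, -0.0, -0.0]
force: [-0.2, 0.1, -0.4]
finger_gap: 0.0164
{'clock': 10.9, 'joint_pos': [0.0913, 0.2727, 1.7222, 0.0, 1.147, 0.8959], 'qvel': [0.0009, 0.0006, 0.0004, 0.0017, -0.0009, 0.038], 'joint_torque': [0.0081, -42.0129, -25.8712, 0.0478, -0.0489, -0.3527], 'position': [0.495, 0.1566, 0.1534], 'orientation': [0.9275, 0.3738, -0.0001, -0.0001], 'force': [-0.2298, 0.1128, -0.3975], 'moment': [-0.0173, 0.1495, 0.0296], 'finger_gap': 0.0164}
```

View pics/w6.png

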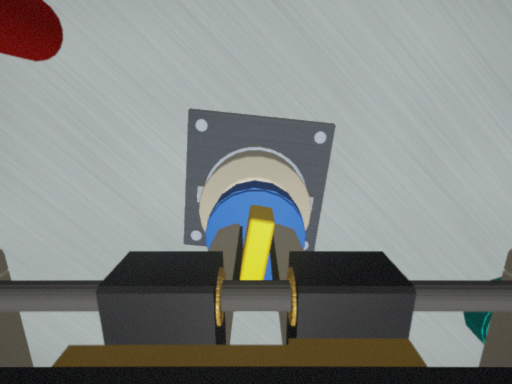

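```bash
cat >> h.py <<'E'
def barlook(f):
    s=arm.get_state(); im,ci=shot('wrist',f); T=R.from_quat(s['orientation']).as_matrix(); p=np.array(s['position'])
    hsv=cv2.cvtColor(im,cv2.COLOR_RGB2HSV)
    m=cv2.inRange(hsv,(20,150,150),(35,255,255)); m[:150]=0; m[282:]=0; m[:,:215]=0;m[:,300:]=0
    c=max(cv2.findContours(m,cv2.RETR_EXTERNAL,cv2.CHAIN_APPROX_NONE)[0],key=cv2.contourArea)
    M=cv2.boundingRect(c)
    x0,x1=M[1]+4,M[1]+M[3]-4; L=[];Rr=[]
    # sides of bar by rows, in px -> slope
    for r in range(x0+6,x1): q=np.where(m[r]>0)[0]; L.append((r,q.min()));Rr.append((r,q.max()))
    b=s['position'][2]*0
    out=[]
    for z in (.1128+.051,.1066+.051,.102+.051):
        pl=np.array([onz(ci,q[1],q[0],z)[:2] for q in L]); k=cv2.fitLine(pl.astype(np.float32),cv2.DIST_HUBER,0,1e-5,1e-5).ravel()
        pr=np.array([onz(ci,q[1],q[0],z)[:2] for q in Rr]); k2=cv2.fitLine(pr.astype(np.float32),cv2.DIST_HUBER,0,1e-5,1e-5).ravel()
        w=abs((k2[2]-k[2])*k[1]-(k2[3]-k[3])*k[0])
        out.append((round(np.degrees(np.arctan2(k[1],k[0]))%180,1),round(np.degrees(np.arctan2(k2[1],k2[0]))%180,1),round(w*1000,2)))
    yaw=np.degrees(np.arctan2(T[1,0],T[0,0]))
    print('tool x deg',round(yaw,1),'bar L/R deg,width for z on-land/dropped/home',out,'bbox',M)
    print('F',np.round(s['force'],2),'M',np.round(s['moment'],3),'z',round(p[2],4),'t',round(s['clock'],2),'gap',s['finger_gap'])
    c=im[150:300,180:335][:,:,::-1]; cv2.imwrite('pics/'+f+'c.png',cv2.resize(c,None,fx=4,fy=4,interpolation=cv2.INTER_CUBIC))
E
python3 - <<'E'
from h import *
barlook('w7')
E
python3 -m crank '[{"jaw":0.18,"translation":[0,0,0],"delta_rot":[0,0,0.03]},{"jaw":0.18,"translation":[0,0,0],"delta_rot":[0,0,0.06]},{"jaw":0.18,"translation":[0,0,0],"delta_rot":[0,0,0.09]},{"jaw":0.18,"translation":[0,0,0],"delta_rot":[0,0,0.12]},{"jaw":0.18,"translation":[0,0,0],"delta_rot":[0,0,0.15]},{"jaw":0.18,"translation":[0,0,0],"delta_rot":[0,0,0.15]},{"jaw":0.18,"translation":[0,0,0],"delta_rot":[0,0,0.15]}]'; python3 -c "
from h import *
barlook('w8')"
```

```text
tool x deg 43.8 bar L/R deg,width for z on-land/dropped/home [(np.float32(34.6), np.float32(33.3), np.float32(12.81)), (np.float32(34.6), np.float32(33.3), np.float32(13.37)), (np.float32(34.6), np.float32(33.3), np.float32(13.78))] bbox (240, 218, 35, 62)
F [-0.09 -0.06 -0.39] M [-0.008  0.156  0.016] z 0.1534 t 10.95 gap 0.016421416244015708
clock: 11.58
position: [0.495, 0.1565, 0.1535]
orientation: [0.897, 0.441, -0.0, -0.0]
force: [0.2, 0.4, 0.1]
finger_gap: 0.0166
tool x deg 52.4 bar L/R deg,width for z on-land/dropped/home [(np.float32(43.0), np.float32(42.0), np.float32(12.82)), (np.float32(43.0), np.float32(42.0), np.float32(13.38)), (np.float32(43.0), np.float32(42.0), np.float32(13.8))] bbox (240, 218, 35, 62)
F [0.25 0.44 0.1 ] M [-0.051  0.154 -0.026] z 0.1535 t 11.58 gap 0.01659394900551087
```

View pics/w8c.png

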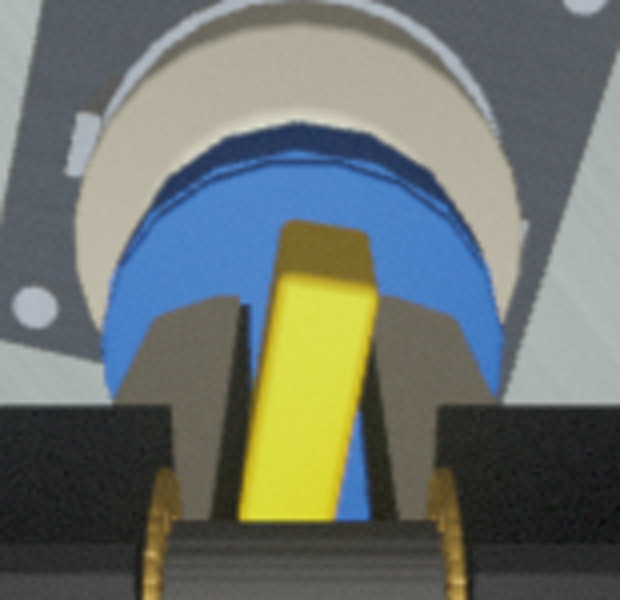

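The picture shows the lid still on the lands: the bar lags the jaws by about 9.5° and sits at 42.5° world. I'll continue backward.

```bash
python3 -m crank '[{"jaw":0.18,"translation":[0,0,0],"delta_rot":[0,0,0.03]},{"jaw":0.18,"translation":[0,0,0],"delta_rot":[0,0,0.06]},{"jaw":0.18,"translation":[0,0,0],"delta_rot":[0,0,0.09]},{"jaw":0.18,"translation":[0,0,0],"delta_rot":[0,0,0.11]},{"jaw":0.18,"translation":[0,0,0],"delta_rot":[0,0,0.11]},{"jaw":0.18,"translation":[0,0,0],"delta_rot":[0,0,0.11]}]'; python3 -c "
from h import *
barlook('w9')"
```

```text
clock: 12.13
position: [0.495, 0.1566, 0.1535]
orientation: [0.872, 0.49, -0.0, -0.0]
force: [-0.3, 0.2, -0.0]
finger_gap: 0.0165
tool x deg 58.7 bar L/R deg,width for z on-land/dropped/home [(np.float32(52.4), np.float32(52.0), np.float32(12.22)), (np.float32(52.4), np.float32(52.0), np.float32(12.75)), (np.float32(52.4), np.float32(52.0), np.float32(13.15))] bbox (240, 213, 31, 67)
F [-0.3   0.19 -0.01] M [-0.003  0.203 -0.047] z 0.1535 t 12.13 gap 0.01647074735117325
```

View pics/w9c.png

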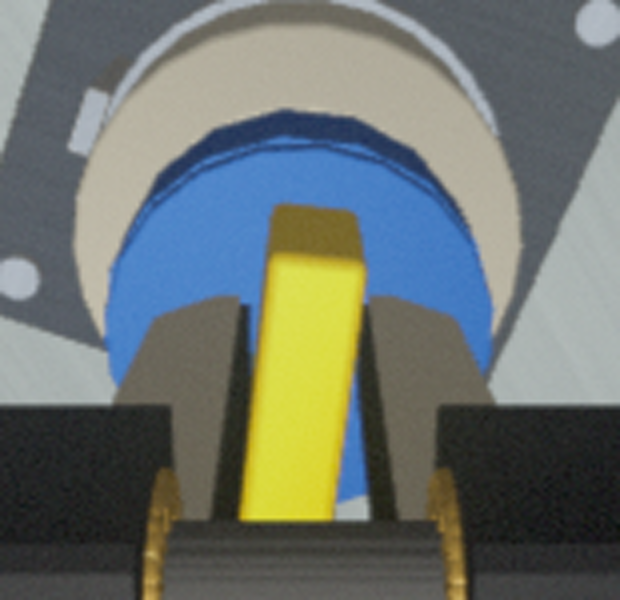

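```bash
cat >> h.py <<'E'
def poses(ci,s,obs,col=256,C=None):
    # fit d (along view dir in tool x from C), z0, pitch from profile rows [rimlow, topedge, barbase, bartop]
    from scipy.optimize import least_squares
    T=R.from_quat(s['orientation']).as_matrix(); p=np.array(s['position']); ux=T[:,0].copy(); ux[2]=0; ux/=np.linalg.norm(ux)
    def pr(v,pitch=None):
        d,z=v[:2]; a=v[2] if len(v)>2 else 0
        o=[]
        for x,h in [(.032,0),(.032,.025),(.023,.025),(.023,.051)]:
            q=np.array([p[0],p[1],0])+ux*(d+x*np.cos(a)+h*np.sin(a))+np.array([0,0,z+h*np.cos(a)-x*np.sin(a)])
            o.append(proj(ci,q)[1])
        return np.array(o)-obs
    for v0 in ([0,.11],[0,.11,0]):
        r=least_squares(pr,v0,x_scale=[1e-3,1e-3,1e-2][:len(v0)]); print('d,z0,pitch',np.round(r.x,4),'res',np.round(r.fun,2))
E
python3 - <<'E'
from h import *
s=arm.get_state(); st(); im,ci=load('w9')
def prof(im,c):
    g=im[:,c].astype(int); return g
for f in ('w8','w9'):
    im,ci=load(f); 
    for c in ([256] if f=='w9' else [261]):
        g=im[:,c].astype(int); print(f,[(r,g[r].tolist()) for r in range(174,224)])
E
```

```text
{'clock': 12.1833, 'joint_pos': [0.0913, 0.2723, 1.7221, 0.0001, 1.1472, 0.6373], 'qvel': [-0.0007, -0.0005, -0.0005, -0.0001, -0.0015, -0.001], 'joint_torque': [-0.2666, -41.8893, -26.0029, -0.084, -0.174, -0.0173], 'position': [0.495, 0.1566, 0.1536], 'orientation': [0.8716, 0.4903, -0.0, -0.0001], 'force': [-0.9492, 0.636, 0.528], 'moment': [-0.0372, 0.1526, 0.0121], 'finger_gap': 0.017}
w8 [(174, [178, 173, 157]), (175, [176, 172, 155]), (176, [180, 175, 159]), (177, [190, 185, 169]), (178, [198, 193, 177]), (179, [207, 203, 186]), (180, [204, 204, 190]), (181, [122, 132, 140]), (182, [48, 64, 96]), (183, [43, 59, 94]), (184, [42, 57, 92]), (185, [41, 58, 93]), (186, [39, 60, 94]), (187, [36, 57, 93]), (188, [47, 73, 115]), (189, [62, 103, 164]), (190, [47, 74, 122]), (191, [58, 103, 169]), (192, [74, 130, 198]), (193, [76, 131, 200]), (194, [78, 134, 201]), (195, [77, 132, 200]), (196, [79, 133, 201]), (197, [80, 133, 200]), (198, [79, 136, 201]), (199, [80, 134, 201]), (200, [78, 133, 200]), (201, [76, 133, 200]), (202, [81, 133, 200]), (203, [80, 133, 200]), (204, [82, 133, 20
[... 887 characters left out ...]
3, 201]), (194, [78, 134, 200]), (195, [75, 131, 199]), (196, [78, 133, 201]), (197, [77, 133, 199]), (198, [78, 133, 200]), (199, [76, 132, 199]), (200, [82, 130, 193]), (201, [109, 112, 111]), (202, [120, 105, 51]), (203, [119, 104, 43]), (204, [120, 103, 44]), (205, [122, 107, 50]), (206, [123, 106, 49]), (207, [119, 104, 45]), (208, [124, 105, 46]), (209, [122, 105, 44]), (210, [121, 105, 44]), (211, [121, 104, 44]), (212, [125, 107, 46]), (213, [147, 128, 44]), (214, [182, 159, 46]), (215, [197, 182, 46]), (216, [209, 203, 63]), (217, [219, 221, 80]), (218, [221, 223, 82]), (219, [219, 223, 77]), (220, [220, 223, 79]), (221, [220, 223, 79]), (222, [220, 223, 77]), (223, [220, 223, 78])]
```

Run:
```python
from h import *
s=arm.get_state()
_,c8=load('w8');_,c9=load('w9')
sx=dict(s); 
T=R.from_euler('z',-6.3,degrees=True)*R.from_quat(s['orientation']); s8=dict(s); s8['orientation']=T.as_quat()
poses(c8,s8,np.array([181,190.4,205.8,219.3])); poses(c9,s,np.array([177.5,186.7,201.2,213.6]))
```

```text
d,z0,pitch [-0.0016  0.1117] res [ 0.25  0.25 -1.07  0.51]
d,z0,pitch [0.0004 0.122  0.0337] res [ 0.54 -0.3  -0.65  0.4 ]
d,z0,pitch [-0.0007  0.1053] res [ 0.46 -0.09 -0.91  0.5 ]
d,z0,pitch [0.0002 0.1107 0.0164] res [ 0.6  -0.34 -0.71  0.45]
```

The fit says the lid fell about 6.4 mm on the visible side. I'll open a little more so it can level, then check from the side.

```bash
python3 -m crank '[{"jaw":0.26,"translation":[0,0,0],"delta_rot":[0,0,0]},{"jaw":0.26,"translation":[0,0,0],"delta_rot":[0,0,0]},{"jaw":0.26,"translation":[0,0,0],"delta_rot":[0,0,0]},{"jaw":0.26,"translation":[0,0,0],"delta_rot":[0,0,0]}]'; python3 -c "
from h import *
barlook('w10')
shot('scene','s2')
im=load('s2')[0]
cv2.imwrite('pics/s2c.png',cv2.resize(im[150:215,270:340][:,:,::-1],None,fx=8,fy=8,interpolation=cv2.INTER_CUBIC))
"
```

```text
clock: 12.52
position: [0.4952, 0.1565, 0.1536]
orientation: [0.871, 0.491, 0.0, 0.0]
force: [-0.0, 0.5, -0.1]
finger_gap: 0.0246
tool x deg 58.8 bar L/R deg,width for z on-land/dropped/home [(np.float32(52.2), np.float32(52.0), np.float32(11.94)), (np.float32(52.2), np.float32(52.0), np.float32(12.46)), (np.float32(52.2), np.float32(52.0), np.float32(12.85))] bbox (239, 213, 31, 67)
F [-0.01  0.5  -0.12] M [-0.07   0.114 -0.056] z 0.1536 t 12.52 gap 0.024580809068117583
```

View pics/s2c.png

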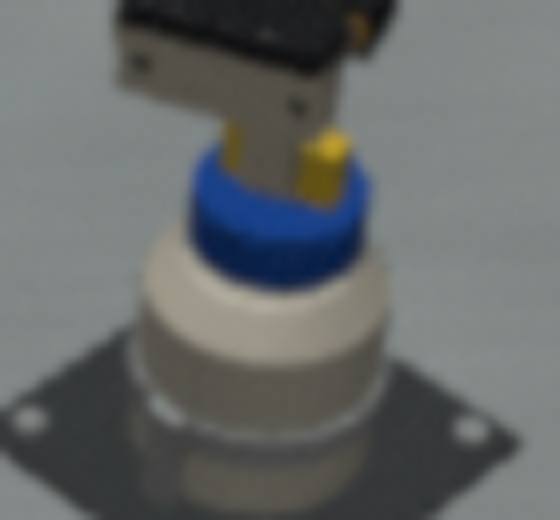

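View pics/w10c.png

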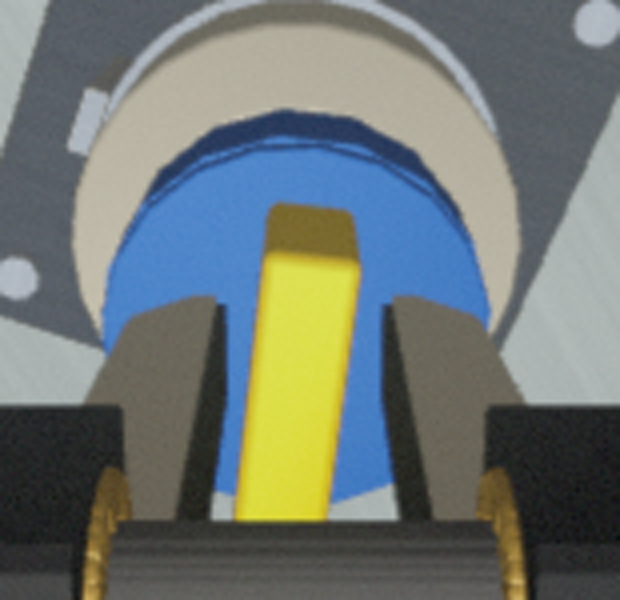

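Run:
```python
from h import *
s=arm.get_state(); im,ci=load('w10')
T=R.from_quat(s['orientation']).as_matrix(); p=np.array(s['position']); ux=T[:,0]
for c in (250,258,270): print(c,[(r,im[r,c].tolist()) for r in range(270,280)] if c!=250 else '')
for d in (-.0015,-.0007,0):
  for z0 in (.1046,.1066,.1086): print(d,z0,[np.round(proj(ci,[*(p+ux*(d+x))[:2],z0+.025]),1).tolist() for x in (-.032,.032)])
```

```text
250 
258 [(270, [221, 216, 56]), (271, [220, 215, 54]), (272, [221, 216, 54]), (273, [220, 213, 48]), (274, [220, 214, 49]), (275, [221, 215, 51]), (276, [220, 213, 50]), (277, [220, 213, 50]), (278, [219, 211, 43]), (279, [214, 208, 49])]
270 [(270, [67, 122, 193]), (271, [68, 122, 194]), (272, [70, 125, 192]), (273, [115, 145, 182]), (274, [168, 177, 179]), (275, [174, 182, 180]), (276, [171, 180, 178]), (277, [173, 182, 180]), (278, [174, 182, 179]), (279, [163, 171, 170])]
-0.0015 0.1046 [[254.2, 277.0], [254.2, 187.4]]
-0.0015 0.1066 [[254.2, 278.6], [254.2, 188.2]]
-0.0015 0.1086 [[254.2, 280.2], [254.1, 189.1]]
-0.0007 0.1046 [[254.2, 275.9], [254.2, 186.2]]
-0.0007 0.1066 [[254.2, 277.5], [254.2, 187.0]]
-0.0007 0.1086 [[254.2, 279.2], [254.1, 187.8]]
0 0.1046 [[254.2, 275.0], [254.2, 185.1]]
0 0.1066 [[254.2, 276.6], [254.2, 185.9]]
0 0.1086 [[254.2, 278.2], [254.1, 186.7]]
```

Both views show the lid seated level in the gaps. The near and far edges agree at z0 ≈ 0.105, against an expected 0.1066, and the bar is at 52°. I'll screw it forward with a light grip, watching force and moment.

```bash
python3 -m crank '[{"jaw":0.175,"translation":[-0.5,0,-1],"delta_rot":[0,0,0]},{"jaw":0.175,"translation":[-0.5,0,-2],"delta_rot":[0,0,0]},{"jaw":0.175,"translation":[-0.5,0,-2],"delta_rot":[0,0,-0.04]},{"jaw":0.175,"translation":[-0.5,0,-2],"delta_rot":[0,0,-0.08]},{"jaw":0.175,"translation":[-0.5,0,-2],"delta_rot":[0,0,-0.12]},{"jaw":0.175,"translation":[-0.5,0,-2],"delta_rot":[0,0,-0.16]},{"jaw":0.175,"translation":[-0.5,0,-2],"delta_rot":[0,0,-0.20]},{"jaw":0.175,"translation":[-0.5,0,-2],"delta_rot":[0,0,-0.24]}]'; python3 -c "
from h import *
st()"
python3 -m crank '[{"jaw":0.175,"translation":[0,0,0],"delta_rot":[0,0,-0.04]},{"jaw":0.175,"translation":[0,0,0],"delta_rot":[0,0,-0.08]},{"jaw":0.175,"translation":[0,0,0],"delta_rot":[0,0,-0.12]},{"jaw":0.175,"translation":[0,0,0],"delta_rot":[0,0,-0.16]},{"jaw":0.175,"translation":[0,0,0],"delta_rot":[0,0,-0.16]}]'; python3 -c "
from h import *
barlook('w11')"
```

```text
clock: 13.28
position: [0.4943, 0.1565, 0.1514]
orientation: [0.924, 0.382, -0.0, -0.0]
force: [-1.3, 0.0, 0.7]
finger_gap: 0.0165
{'clock': 13.2833, 'joint_pos': [0.0913, 0.2738, 1.7261, 0.0001, 1.1422, 0.8783], 'qvel': [0.0005, -0.0015, 0.0013, -0.0009, 0.003, 0.4757], 'joint_torque': [-0.2081, -41.6887, -26.0277, -0.0128, -0.3584, -0.6272], 'position': [0.4943, 0.1565, 0.1514], 'orientation': [0.9242, 0.3819, -0.0003, -0.0001], 'force': [-1.2678, 0.002, 0.6674], 'moment': [0.0086, 0.2809, 0.0029], 'finger_gap': 0.0165}
clock: 13.7
position: [0.4943, 0.1565, 0.1513]
orientation: [0.952, 0.307, -0.0, -0.0]
force: [-0.5, -0.0, -0.7]
finger_gap: 0.0164
tool x deg 35.8 bar L/R deg,width for z on-land/dropped/home [(np.float32(44.8), np.float32(43.7), np.float32(12.24)), (np.float32(44.8), np.float32(43.7), np.float32(12.78)), (np.float32(44.8), np.float32(43.7), np.float32(13.18))] bbox (239, 212, 33, 68)
F [-0.49 -0.05 -0.74] M [-0.023  0.188  0.055] z 0.1513 t 13.7 gap 0.01640056317616862
```

View pics/w11c.png

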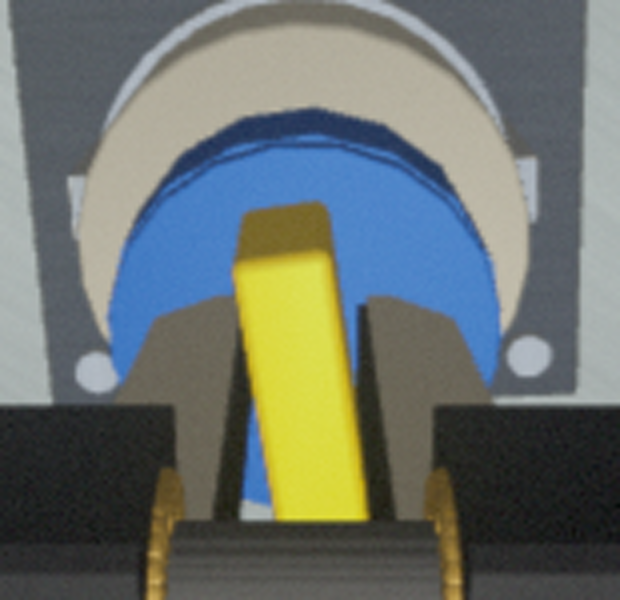

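The lid turns freely: the bar is at 44°, it's level, and the moment is about 0.05 N m. Carrying on.

```bash
for i in 1 2; do python3 -m crank '[{"jaw":0.175,"translation":[0,0,0],"delta_rot":[0,0,-0.04]},{"jaw":0.175,"translation":[0,0,0],"delta_rot":[0,0,-0.08]},{"jaw":0.175,"translation":[0,0,0],"delta_rot":[0,0,-0.12]},{"jaw":0.175,"translation":[0,0,0],"delta_rot":[0,0,-0.16]},{"jaw":0.175,"translation":[0,0,0],"delta_rot":[0,0,-0.20]},{"jaw":0.175,"translation":[0,0,0],"delta_rot":[0,0,-0.24]},{"jaw":0.175,"translation":[0,0,0],"delta_rot":[0,0,-0.28]},{"jaw":0.175,"translation":[0,0,0],"delta_rot":[0,0,-0.28]}]' | grep force;  python3 -c "
from h import *
s=arm.get_state();print(s['moment'].round(3) if hasattr(s['moment'],'round') else s['moment'])"; done; python3 -c "
from h import *
barlook('w12')"
```

```text
force: [0.5, 0.2, -0.8]
[-0.002  0.211  0.046]
force: [0.2, 0.6, -0.5]
[0.001 0.191 0.046]
tool x deg 3.8 bar L/R deg,width for z on-land/dropped/home [(np.float32(12.3), np.float32(11.1), np.float32(12.11)), (np.float32(12.3), np.float32(11.1), np.float32(12.65)), (np.float32(12.3), np.float32(11.1), np.float32(13.05))] bbox (239, 211, 33, 69)
F [ 0.16  0.63 -0.53] M [0.001 0.191 0.046] z 0.1515 t 15.08 gap 0.016537347998490035
```

```bash
for i in 1 2 ; do python3 -m crank '[{"jaw":0.175,"translation":[0,0,0],"delta_rot":[0,0,-0.04]},{"jaw":0.175,"translation":[0,0,0],"delta_rot":[0,0,-0.08]},{"jaw":0.175,"translation":[0,0,0],"delta_rot":[0,0,-0.12]},{"jaw":0.175,"translation":[0,0,0],"delta_rot":[0,0,-0.16]},{"jaw":0.175,"translation":[0,0,0],"delta_rot":[0,0,-0.20]},{"jaw":0.175,"translation":[0,0,0],"delta_rot":[0,0,-0.20]}]' | grep force;  python3 -c "
from h import *
s=arm.get_state();print(s['moment'].round(3) if hasattr(s['moment'],'round') else s['moment'])"; done; python3 -c "
from h import *
barlook('w13')"
```

```text
force: [0.0, -0.7, -0.1]
[-0.021  0.225  0.036]
force: [-0.3, 0.7, -0.6]
[0.015 0.184 0.038]
tool x deg -19.1 bar L/R deg,width for z on-land/dropped/home [(np.float32(169.7), np.float32(168.0), np.float32(12.02)), (np.float32(169.7), np.float32(168.0), np.float32(12.55)), (np.float32(169.7), np.float32(168.0), np.float32(12.94))] bbox (239, 211, 33, 69)
F [-0.35  0.68 -0.59] M [0.015 0.184 0.038] z 0.1515 t 16.13 gap 0.01616410246637502
```

```bash
for i in 1 2 3; do python3 -m crank '[{"jaw":0.175,"translation":[0,0,0],"delta_rot":[0,0,-0.02]},{"jaw":0.175,"translation":[0,0,0],"delta_rot":[0,0,-0.04]},{"jaw":0.175,"translation":[0,0,0],"delta_rot":[0,0,-0.04]},{"jaw":0.175,"translation":[0,0,0],"delta_rot":[0,0,-0.04]}]' | grep force;  python3 -c "
from h import *
s=arm.get_state();print(s['moment'].round(3))"; done; python3 -c "
from h import *
barlook('w14')"
```

```text
force: [0.3, 0.1, 0.3]
[-0.047  0.202  0.019]
force: [-0.7, -1.2, -0.1]
[-0.127  0.342  0.059]
force: [-2.3, -1.7, 1.0]
[-0.416  0.603  0.105]
tool x deg -26.0 bar L/R deg,width for z on-land/dropped/home [(np.float32(164.6), np.float32(161.9), np.float32(11.99)), (np.float32(164.6), np.float32(161.9), np.float32(12.52)), (np.float32(164.6), np.float32(161.9), np.float32(12.92))] bbox (238, 211, 34, 69)
F [-2.3  -1.7   0.99] M [-0.416  0.603  0.105] z 0.1515 t 17.18 gap 0.016614053614724716
```

```bash
for i in 1 2; do python3 -m crank '[{"jaw":0.175,"translation":[0,0,0],"delta_rot":[0,0,-0.02]},{"jaw":0.175,"translation":[0,0,0],"delta_rot":[0,0,-0.03]},{"jaw":0.175,"translation":[0,0,0],"delta_rot":[0,0,-0.03]},{"jaw":0.175,"translation":[0,0,0],"delta_rot":[0,0,-0.03]}]' | grep force;  python3 -c "
from h import *
s=arm.get_state();print(s['moment'].round(3))"; done; python3 -c "
from h import *
barlook('w15')"
```

```text
force: [-2.2, -2.9, 0.7]
[-0.668  0.663  0.146]
force: [-2.9, -4.8, 1.7]
[-0.752  0.755  0.302]
tool x deg -29.5 bar L/R deg,width for z on-land/dropped/home [(np.float32(163.7), np.float32(159.8), np.float32(11.92)), (np.float32(163.7), np.float32(159.8), np.float32(12.45)), (np.float32(163.7), np.float32(159.8), np.float32(12.84))] bbox (237, 211, 35, 69)
F [-2.89 -4.81  1.68] M [-0.752  0.755  0.302] z 0.1515 t 17.9 gap 0.01679702975980148
```

View pics/w15c.png

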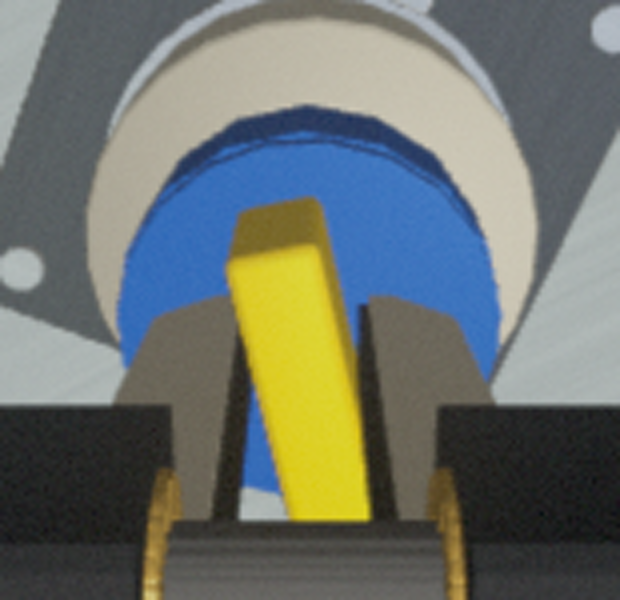

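The moment has reached 0.30 N m after about 70° of turning, so it's stiff and home. I'll unload, open and withdraw upward.

```bash
python3 -m crank '[{"jaw":0.175,"translation":[0,0,0],"delta_rot":[0,0,0.05]},{"jaw":0.25,"translation":[0,0,0],"delta_rot":[0,0,0.1]},{"jaw":0.5,"translation":[0,0,0],"delta_rot":[0,0,0.1]},{"jaw":0.6,"translation":[0,0,0],"delta_rot":[0,0,0.1]},{"jaw":0.6,"translation":[0,0,0],"delta_rot":[0,0,0.1]},{"jaw":0.6,"translation":[0,0,0],"delta_rot":[0,0,0.1]},{"jaw":0.6,"translation":[0,0,0],"delta_rot":[0,0,0.1]}]'
python3 -m crank '[{"jaw":0.6,"translation":[0,0,15],"delta_rot":[0,0,0]},{"jaw":0.6,"translation":[0,0,40],"delta_rot":[0,0,0]},{"jaw":0.6,"translation":[0,0,70],"delta_rot":[0,0,0]},{"jaw":0.6,"translation":[0,0,90],"delta_rot":[0,0,0]},{"jaw":0.6,"translation":[0,0,90],"delta_rot":[0,0,0]},{"jaw":0.6,"translation":[0,0,90],"delta_rot":[0,0,0]},{"jaw":0.6,"translation":[0,0,90],"delta_rot":[0,0,0]},{"jaw":0.6,"translation":[0,0,90],"delta_rot":[0,0,0]}]'
python3 - <<'E'
from h import *
s=st(); im,ci=shot('wrist','w16'); shot('scene','s3')
i2,c2=load('s3')
cv2.imwrite('pics/s3c.png',cv2.resize(i2[150:215,270:340][:,:,::-1],None,fx=8,fy=8,interpolation=cv2.INTER_CUBIC))
hsv=cv2.cvtColor(im,cv2.COLOR_RGB2HSV); m=cv2.inRange(hsv,(20,120,80),(35,255,255)); m[265:]=0
for c in cv2.findContours(m,cv2.RETR_EXTERNAL,cv2.CHAIN_APPROX_NONE)[0]:
    if cv2.contourArea(c)<150: continue
    P=(np.array([onz(ci,*p[0],.153)[:2] for p in c])*1000).astype(np.float32); print(cv2.boundingRect(c),cv2.minAreaRect(P))
E
```

```text
clock: 18.53
position: [0.4948, 0.1567, 0.1516]
orientation: [0.979, -0.206, 0.0, -0.0]
force: [0.3, 0.8, -0.3]
finger_gap: 0.0518
clock: 19.2
position: [0.4937, 0.1565, 0.2401]
orientation: [0.979, -0.206, -0.001, 0.0]
force: [-0.2, 0.5, -0.2]
finger_gap: 0.0556
{'clock': 19.2, 'joint_pos': [0.0913, 0.1974, 1.5962, 0.0, 1.3507, 2.0765], 'qvel': [0.002, 0.0051, -0.0013, -0.0016, 0.0038, -0.0001], 'joint_torque': [0.029, -40.8829, -28.9421, -0.0224, -0.0833, 0.0032], 'position': [0.4937, 0.1565, 0.2401], 'orientation': [0.9786, -0.2057, -0.0013, 0.0004], 'force': [-0.2045, 0.4674, -0.1567], 'moment': [0.0142, 0.1675, -0.004], 'finger_gap': 0.0556}
(499, 175, 13, 17) ((424.03228759765625, -44.7122688293457), (9.991127014160156, 15.44356632232666), 79.2172622680664)
(246, 172, 22, 55) ((496.4261169433594, 155.34396362304688), (13.234962463378906, 49.17881774902344), 74.2954330444336)
```

View pics/s3c.png

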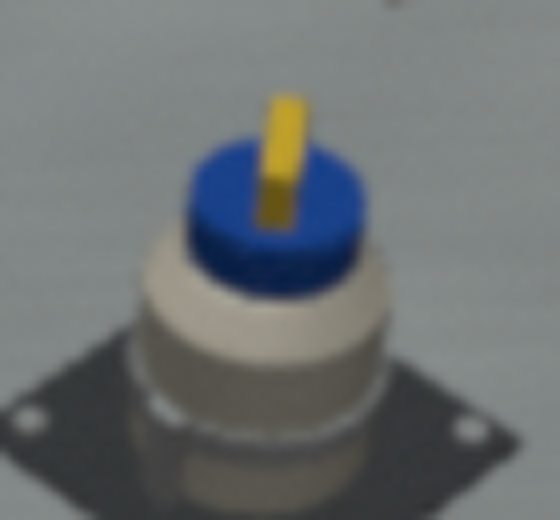

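View pics/w16.png

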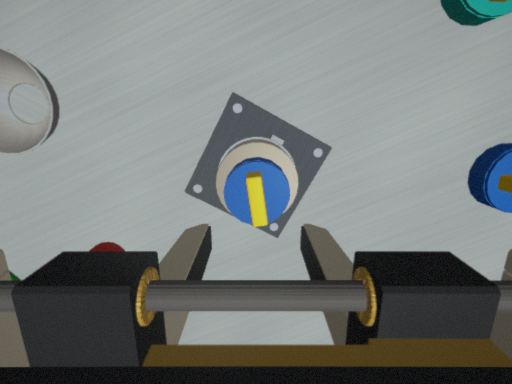

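Run:
```python
from h import *
a,c=load('s2');b,_=load('s3')
def sub(im,col):  # row where blue skirt meets beige (R channel rises)
    g=im[150:205,col,0].astype(float); rs=[]
    k=np.argmin(g[20:37])+20
    t=(g[k]+g[k+6])/2
    for r in range(k,k+8):
        if g[r]<=t<g[r+1]: return 150+r+(t-g[r])/(g[r+1]-g[r])
d=[(sub(a,q),sub(b,q)) for q in range(299,312)]
print(np.round(d,2)); D=np.mean([y-x for x,y in d if x and y])
e=proj(c,[.52,.155,.102])[1]-proj(c,[.52,.155,.1066])[1]; print('shift px',D,'expected for 4.6mm',e,'mm',D/e*4.6)
for n,f in [('start','scene0'),('now','s3')]:
    im=load(f)[0]; h=cv2.cvtColor(im,cv2.COLOR_RGB2HSV); m=cv2.inRange(h,(0,150,60),(6,255,255)); m[:,:340]=0; m[:,420:]=0; m[:140]=0; y,x=np.nonzero(m); print(n,'bottle',x.mean(),y.mean())
d=cv2.absdiff(load('scene0')[0],load('s3')[0]).max(2); print('diff bowl',d[220:260,375:430].max(),'spice',d[200:235,95:125].max(),'bottle',d[150:200,365:400].max())
```

```text
[[184.68 185.76]
 [185.06 186.16]
 [185.35 186.53]
 [185.63 186.68]
 [185.72 186.74]
 [185.8  186.82]
 [186.02 186.81]
 [185.85 186.84]
 [185.8  186.76]
 [185.5  186.59]
 [185.31 186.3 ]
 [184.87 185.82]
 [184.21 185.37]]
shift px 1.0314436512083291 expected for 4.6mm 1.1957047362645596 mm 3.9680705877111473
start bottle 381.6326530612245 178.51576994434137
now bottle 381.6512915129151 178.60516605166052
diff bowl 7 spice 7 bottle 9
```

Run:
```python
from h import *
def ang(im,ci,z,r0,r1):
    hsv=cv2.cvtColor(im,cv2.COLOR_RGB2HSV); m=cv2.inRange(hsv,(20,150,150),(35,255,255)); m[:,:215]=0;m[:,300:]=0
    o=[]
    for f in (np.min,np.max):
        P=np.array([onz(ci,f(np.where(m[r]>0)[0]),r,z)[:2] for r in range(r0,r1)],np.float32); k=cv2.fitLine(P,cv2.DIST_HUBER,0,1e-5,1e-5).ravel(); o.append(np.degrees(np.arctan(k[1]/k[0])))
    return np.round(o,1)
im,ci=load('w16'); print(ang(im,ci,.153,186,222))
# bar length at top face & lid dia scale -> height
print([ (r,im[r,256].tolist()) for r in list(range(156,186))+list(range(222,230))])
s=arm.get_state(); poses
for z0 in (.100,.102,.104): print(z0,[np.round(proj(ci,[.4943+x*np.cos(-.3),.1562+x*np.sin(-.3),z0+h]),1).tolist() for x,h in [(.032,0),(.032,.025),(.023,.025),(.023,.051),(-.023,.051),(-.032,.025)]])
```

```text
[-15.7 -15.9]
[(156, [173, 167, 152]), (157, [82, 87, 101]), (158, [40, 54, 88]), (159, [38, 56, 95]), (160, [46, 80, 133]), (161, [43, 74, 129]), (162, [57, 108, 176]), (163, [60, 110, 182]), (164, [60, 113, 183]), (165, [58, 113, 181]), (166, [59, 111, 182]), (167, [63, 115, 184]), (168, [59, 110, 181]), (169, [56, 111, 181]), (170, [66, 110, 176]), (171, [96, 101, 100]), (172, [110, 95, 47]), (173, [113, 100, 41]), (174, [113, 98, 41]), (175, [116, 100, 42]), (176, [143, 123, 47]), (177, [191, 170, 38]), (178, [203, 196, 56]), (179, [210, 206, 58]), (180, [210, 206, 58]), (181, [212, 209, 63]), (182, [209, 207, 57]), (183, [211, 207, 61]), (184, [210, 206, 57]), (185, [210, 207, 61]), (222, [211, 202, 51]), (223, [210, 200, 48]), (224, [211, 200, 50]), (225, [207, 198, 55]), (226, [177, 162, 70]), (227, [128, 130, 121]), (228, [157, 164, 163]), (229, [162, 171, 169])]
0.1 [[252.7, 156.8], [252.5, 160.8], [253.6, 170.2], [253.5, 176.1], [259.4, 225.8], [260.0, 224.3]]
0.102 [[252.7, 157.1], [252.5, 161.2], [253.6, 170.6], [253.4, 176.6], [259.4, 226.7], [260.0, 225.0]]
0.104 [[252.7, 157.4], [252.5, 161.5], [253.6, 171.1], [253.4, 177.1], [259.4, 227.5], [260.1, 225.8]]
```

```bash
python3 -c "
from h import *
st(); print(hand_in())"
```

```text
{'clock': 19.3, 'joint_pos': [0.0913, 0.1975, 1.5958, 0.0001, 1.351, 2.0765], 'qvel': [-0.0003, -0.002, -0.0067, 0.0004, 0.0011, -0.0017], 'joint_torque': [0.0214, -40.4907, -28.6062, -0.0233, -0.0673, 0.002], 'position': [0.4938, 0.1565, 0.2402], 'orientation': [0.9786, -0.2057, -0.0013, 0.0004], 'force': [-0.4587, -0.2333, -0.4436], 'moment': [0.0887, 0.1422, 0.0098], 'finger_gap': 0.0557}
the job is handed in; nothing more can be done
None
```

The lid is on the canister, screwed home and released, and I handed the job in at 19.3 s. I gripped the small blue lid by its bar and set it on the neck, where it met the lands at the height expected. Turned backward with a slack grip, it dropped about 6 mm into the gaps and sat level. I then screwed it about 68–70° clockwise until the turning moment reached 0.30 N m, let go and backed off 90 mm straight up.

**Checks that agreed:**
- **Height:** the last wrist picture put the lid's origin at about 0.102 m, which is the home height of 13 mm below the mouth.
- **Force:** the largest force measured at the wrist was about 8 N, at first contact with the neck.
- **Bystanders:** the bowl, bottle and spice jar showed no change in the scene pictures.

**Checks that disagreed slightly:**
- **Drop while screwing:** the scene view gave about 4.0 mm, against 4.4–4.8 mm expected. Taken alone, that would leave the lid only just past the 12 mm limit, but the measurement is coarse (about 1 pixel for the whole drop).
- **Bar angle:** it read about 2° further back after release than while loaded. I can't tell whether that is spring-back or measurement error.

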